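Load the spacer tray and tidy the rework bench

ROBOT

A 6-joint arm with a two-finger parallel gripper is mounted at the origin on the work surface. World frame = base frame: x ahead of the robot, y to its left, z up, the work surface at z = 0. Lengths are in m, angles in rad, forces in N, time in s.
With the tool pointing down it reaches from about 0.375 to 0.9 m from the base axis. Payload 3.1 kg.
Tool frame: the origin (TCP) lies between the finger pads; the fingertips stand 8 mm ahead of it and the grasp point (between the pads) lies 11 mm behind it (manip.tip_extent is the distance from the TCP to the fingertips, in m); z points along the fingers, x is the direction in which the jaws open and shut, and the axes are right-handed (so a half turn about z gives the same grasp; the last joint's range is limited). The gripper opens to 85 mm and grips with 20 to 120 N. Pads are 22 mm wide; open, the fingers measure 114 mm over their backs; the gripper's body (76 mm by 85 mm) begins 54 mm behind the grasp point. The pads swing forward as they close: fully open they stand 13 mm farther back than shut.
Start: joints at [-1.395, 0.527, 1.433, -0, 1.181, -0.178], TCP at [0.217, -0.586, 0.239] pointing down, gripper open.
Joint ranges: [-3.08, 3.08], [-0.75, 2.2], [0.22, 2.44], [-1.43, 4.57], [0, 2.65], [-2.85, 2.85]. Speed limits (rad/s): [2.79, 2.79, 3.14, 3.14, 3.14, 3.14].

INTERFACE

Orientations are given as a unit quaternion [x, y, z, w].
In Python, from station import manip gives the robot as it stands.
- The arm moves only by the tool move_arm, never from a script. Its argument "deltas" is a list that holds one entry, the list of rows, each a list of 4 numbers: the shift along the tool's x, y, z in m, then the turn about the tool's z in degrees. A call has 1 to 20 rows; each row is the pose to reach, as a shift and turn from the pose measured when the call began, along the tool's axes at that moment; what a row does not reach only later rows make up. A row lasts 1/12 s, in which the tool goes at most 41.7 mm and 7.16 degrees, less where a joint would pass 70% of its speed; a pose out of reach is approached as far as the arm can. A call with a gripper value outside its range is refused whole. "gripper" is the opening, from 0 (shut) to 1 (fully open), set as the call begins (left out, the last holds). The fingers move at their own pace and stop on an object; "squeeze" is the grip in N (left out, the last holds). Time passes only in rows, so rows that repeat a pose let the fingers close. It gives the time, the measured TCP pose, the force and the opening at its end, in the units of the state.
- manip.sense(): the state, without advancing time (a new reading comes with each control period).
- manip.snapshot(name): name is "scene" or "top"; returns a dict with "img" (384x512x3 uint8, red, green, blue), "vertical_fov" (degrees; the focal length in pixels is half the picture's height over the tangent of half this angle, whatever the lens; pixels are square), "cx", "cy" (the principal point, pixels), "origin" and "orientation" of the camera in the world. Camera axes: x right, y down, z forward; pixel columns grow to the right and rows downward; lengths in m; the calibration is good to about 2 mm. A picture is of the moment at which its call begins. There is no depth.
- manip.sign_off(): hands the job in, once; it reports no verdict.
The state is a dict: "t": time; "q": joint angles; "qd": joint speeds; "tau": joint torques, N m; "tcp_pos": TCP position; "tool_rot": TCP orientation; "force": force on the tool from outside, world axes, zero at the start; "ft_torque": the same for the moment, N m; "finger_gap": opening from 0.0 (shut) to 1.0 (fully open).
Only numpy, scipy, OpenCV 4.12 (cv2) and the standard library are available. Lean on these libraries where they do the work, as an engineer would, in place of code of your own. Each camera call takes 0.05 s, during which the arm holds its last target.

TASK

Get the rework bench ready: stand the two fallen dispenser bottles upright on the blue mat, and push every copper disc that lies on the tray's deck over the yellow lip, without picking it up off the tray, so that it drops flat into a pocket beyond, one disc to a pocket. Only when all that is in place, swing the red clamp lever fully over, away from you, and leave the reel, the meter and the spray can where they are.

Things in the scene. Friction and masses are not known exactly. Their poses are not given: they have to be found in the camera images.
- tray: Grey loading tray fixed to the bench, 200 mm long (its x) by 260 mm wide (its y). Origin at table level under the middle of the lip's far edge; +x points from the loading deck to the pockets (roughly away from the robot), z up. A steel bracket at its -y side carries the clamp lever.
- deck (a point): Middle of the loading deck, on its surface: flat, 14 mm high, from tray x -134 to -15 mm, 248 mm wide. A rim around the near end and both sides stands 3 mm above it (17 mm high). Axes as the tray's.
- lip (a point): Middle of the far edge of the yellow lip's crest, 17 mm high, which runs across the tray's whole width between deck and pockets. Deck side: a ramp rising 3 mm between tray x -15 and -3 mm, flat crest from -3 to 0, then a straight 13 mm drop into the pockets. Axes as the tray's.
- rail (a point): Middle of a fixed 6 mm steel keeper rail that runs along the tray's y across all pockets at tray x 27 mm, underside 40 mm and top 46 mm high, with an end post at tray y -127 and +127 mm. A disc slides in beneath it; it keeps discs from being set in from above. Axes as the tray's.
- clamp (a joint): Red clamp lever at the tray's -y side, 60 mm long, swinging in the tray's x-z plane on a block. 0 = open, leaning to the tray's -x (towards the deck's near end, robot side); 1.0 rad = fully clamped, leaning to the tray's +x (away from the robot). Light; stays where it is left. Pivot at tray x -60, y -185 mm, 26 mm high; block 70 x 50 mm, 29 mm high; red ball end 26 mm across.
- clamp_tip (a point): Centre of the clamp lever's end, which moves with the lever.
- mat: Blue printed rectangle lying on the bench, flush with the table, 110 mm (its x) by 210 mm (its y), 1 mm; fixed. Origin at its centre on the table, z up.
- pocket1 (a point): Centre of the floor of pocket 1 (tray x 25 mm, y -93 mm, 4 mm high). The pocket is 50 mm along the tray's x and 52 mm along y, its walls reach 17 mm height. Axes as the tray's.
- pocket2 (a point): Centre of the floor of pocket 2 (tray x 25 mm, y -31 mm, 4 mm high). The pocket is 50 mm along the tray's x and 52 mm along y, its walls reach 17 mm height. Axes as the tray's.
- pocket3 (a point): Centre of the floor of pocket 3 (tray x 25 mm, y 31 mm, 4 mm high). The pocket is 50 mm along the tray's x and 52 mm along y, its walls reach 17 mm height. Axes as the tray's.
- pocket4 (a point): Centre of the floor of pocket 4 (tray x 25 mm, y 93 mm, 4 mm high). The pocket is 50 mm along the tray's x and 52 mm along y, its walls reach 17 mm height. Axes as the tray's.
- disc1_center (a point): Copper spacer disc, 42 mm diameter, 10 mm thick, 0.11 kg, solid (dark dot in the middle). Point: its centre, half-way through; z along its axis. Lies flat on the tray's deck at the start (centre 19 mm high; 9 mm when down flat in a pocket). May be absent.
- disc2_center (a point): Copper spacer disc, 42 mm diameter, 10 mm thick, 0.11 kg, solid (dark dot in the middle). Point: its centre, half-way through; z along its axis. Lies flat on the tray's deck at the start (centre 19 mm high; 9 mm when down flat in a pocket). May be absent.
- disc3_center (a point): Copper spacer disc, 42 mm diameter, 10 mm thick, 0.11 kg, solid (dark dot in the middle). Point: its centre, half-way through; z along its axis. Lies flat on the tray's deck at the start (centre 19 mm high; 9 mm when down flat in a pocket). May be absent.
- disc4_center (a point): Copper spacer disc, 42 mm diameter, 10 mm thick, 0.11 kg, solid (dark dot in the middle). Point: its centre, half-way through; z along its axis. Lies flat on the tray's deck at the start (centre 19 mm high; 9 mm when down flat in a pocket). May be absent.
- bottle1_center (a point): White dispenser bottle with a blue cap and band, 0.14 kg: square body 40 x 40 mm and 80 mm tall, then a neck 26 mm across and 12 mm long and a cap 22 mm across and 20 mm long; 112 mm in all. Point: centre of the square body, 40 mm above its base; z runs from base to cap (vertical when standing), x and y square to its sides. Lies on its side at the start, cap roughly to the left as seen from the robot (+y).
- bottle2_center (a point): White dispenser bottle with a red cap and band, 0.14 kg: square body 40 x 40 mm and 80 mm tall, then a neck 26 mm across and 12 mm long and a cap 22 mm across and 20 mm long; 112 mm in all. Point: centre of the square body, 40 mm above its base; z runs from base to cap (vertical when standing), x and y square to its sides. Lies on its side at the start, cap roughly to the left as seen from the robot (+y).
- reel: White solder reel, 60 mm across, 36 mm high, standing on a flange. Origin under its centre. Bystander.
- meter: Black hand-held meter, 150 x 75 x 34 mm, lying on its back. Origin under its centre. Bystander.
- spray: Aluminium spray can, 52 mm across, 150 mm tall, standing. Origin under its centre. Bystander.

How it is judged:
By the outcome, as a careful person would: the job done as asked, in the order asked, and still so for the second after the job is handed in, with the robot touching nothing.
Of disc1, disc2, disc3, disc4 only 3 to 4 are there at a start; the rules pass over those that are not, and their reading is None.
At some moment in a run one of disc1, disc2, disc3, disc4 may be knocked a few centimetres aside while the robot is not near it.
Once in a run the grip may slacken for a moment while it holds something.
It also fails if it takes over 208 s, if anything falls off the work surface, if the arm or the gripper's body presses on something with over 40 N, if the wrist force passes 120 N, or if a joint passes its speed limit or range.

## Working session

There is one attempt and no reset: what is moved stays moved. The work goes in short steps, Python scripts to look and compute and a tool call to move; the robot and the scene stay as the last step left them, time stands still between calls to the robot, and variables do not carry over. Pictures are saved under pics/ and viewed, and the job is handed in when it is done.

Besides the shell and the picture viewer there is one more tool, called after "Emit:" as name(argument=value, ...), one argument or row to a line, values as JSON. move_arm: Moves the arm, as the interface text tells. Its arguments: {"type":"object","properties":{"deltas":{"type":"array"},"gripper":{"type":"number"},"squeeze":{"type":"number"}},"required":["deltas"]}

```bash
ls; mkdir -p pics; cat > h.py <<'E'
import numpy as np, cv2
from scipy.spatial.transform import Rotation as R
from station import manip
def snap(n,name,crop=None,scale=1):
    s=manip.snapshot(n); im=s['img'][:,:,::-1].copy()
    if crop: 
        x0,y0,x1,y1=crop; im=im[y0:y1,x0:x1]
    if scale!=1: im=cv2.resize(im,None,fx=scale,fy=scale,interpolation=cv2.INTER_CUBIC)
    cv2.imwrite('pics/'+name+'.png',im); return s
def cam(s):
    f=s['img'].shape[0]/2/np.tan(np.radians(s['vertical_fov'])/2)
    return f,s['cx'],s['cy'],np.array(s['origin']),R.from_quat(s['orientation']) if len(np.ravel(s['orientation']))==4 else R.from_matrix(s['orientation'])
def ray(s,u,v,z):
    f,cx,cy,o,r=cam(s); d=r.apply([(u-cx)/f,(v-cy)/f,1]); return o+d*(z-o[2])/d[2]
def proj(s,p):
    f,cx,cy,o,r=cam(s); q=r.inv().apply(np.array(p)-o); return (cx+f*q[0]/q[2],cy+f*q[1]/q[2])
E
python3 - <<'E'
from h import *
for n in('scene','top'):
    s=snap(n,n+'0',scale=1.5); print(n,{k:s[k] for k in s if k!='img'})
print(manip.sense())
E
```

```text
pics
scene {'vertical_fov': 56.841643779296106, 'cx': 254.462700060031, 'cy': 192.53522489032406, 'origin': array([ 1.28268394, -0.07619961,  0.68437127]), 'orientation': array([ 0.65244441,  0.63235339, -0.29548233, -0.29518752])}
top {'vertical_fov': 54.83192222314621, 'cx': 252.51241480316835, 'cy': 195.0001739784923, 'origin': array([ 0.40531386, -0.04477845,  1.03491639]), 'orientation': array([-0.69900219,  0.70891862, -0.07201506,  0.06036686])}
{'t': 0.1, 'q': array([-1.39448647e+00,  5.28349062e-01,  1.43375684e+00, -8.32341751e-06,
        1.18143324e+00, -1.78469986e-01]), 'qd': array([-0.00022766, -0.00363066, -0.00337241,  0.00298743, -0.00069969,
       -0.00030711]), 'tau': array([-3.29488657e-04, -4.43306172e+01, -1.78586304e+01, -2.51113797e-04,
        3.86669199e-03, -1.73699415e-07]), 'tcp_pos': array([ 0.21704631, -0.58543372,  0.23845182]), 'tool_rot': array([ 8.20787919e-01, -5.71232216e-01, -6.90165965e-04, -6.86209699e-04]), 'force': array([ 0.20760399, -0.04593102, -0.20482686]), 'ft_torque': array([-0.01364137, -0.01224038,  0.01058565]), 'finger_gap': 1.0015820493241339}
```

View pics/scene0.png

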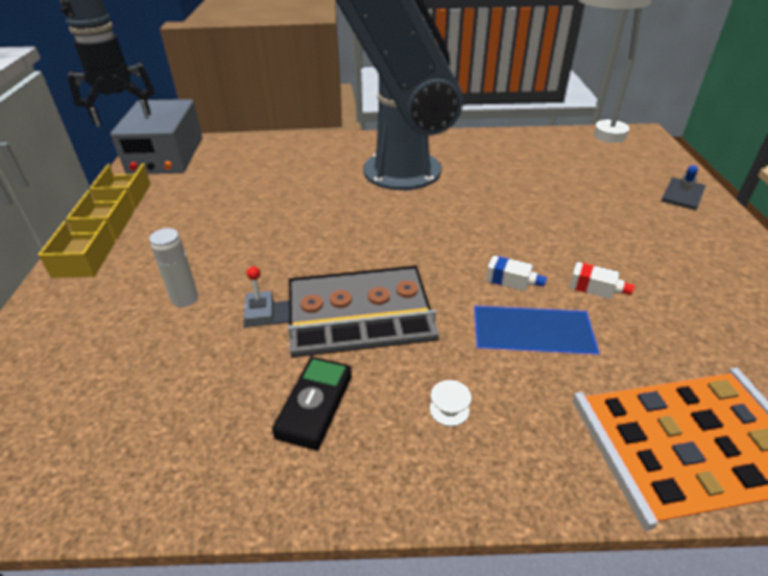

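View pics/top0.png

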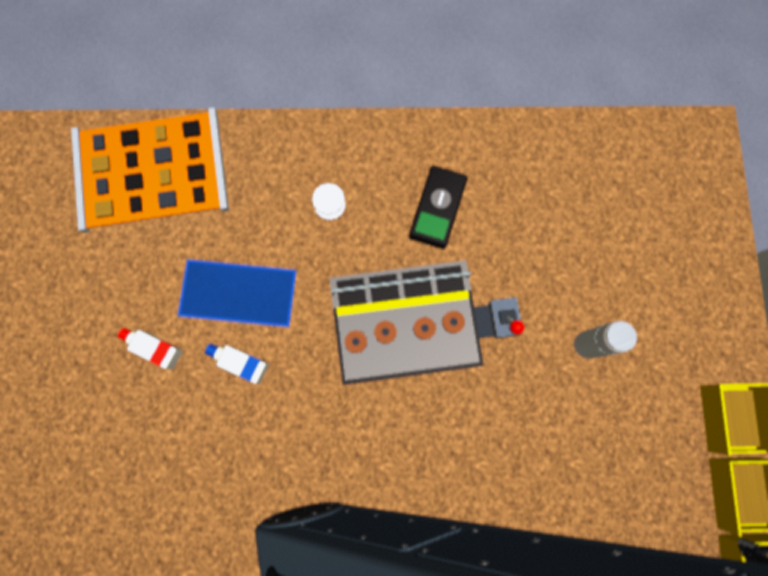

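The scene view shows four discs on the deck, two bottles lying beside the mat and the lever standing at the tray's -y side. The top view shows the same: discs at about (237,228), (257,221), (283,218), (302,214) in original pixels. I'll enlarge the top view next.

```bash
python3 - <<'E'
from h import *
s=snap('top','a1',crop=(210,165,360,265),scale=5.3)
s=snap('top','a2',crop=(70,165,210,265),scale=5.7)
for p in [(0.4,0,0),(0.8,0,0),(0.8,0.4,0),(0.8,-0.4,0),(0,0,0)]: print(p,proj(s,p))
E
```

```text
(0.4, 0, 0) (np.float64(230.5191533527737), np.float64(267.5046614556046))
(0.8, 0, 0) (np.float64(229.9162102631577), np.float64(129.0255793121195))
(0.8, 0.4, 0) (np.float64(92.99513784599912), np.float64(130.29274308217978))
(0.8, -0.4, 0) (np.float64(365.0677763512587), np.float64(127.77479179643328))
(0, 0, 0) (np.float64(231.21764296994232), np.float64(427.92809567037455))
```

View pics/a1.png

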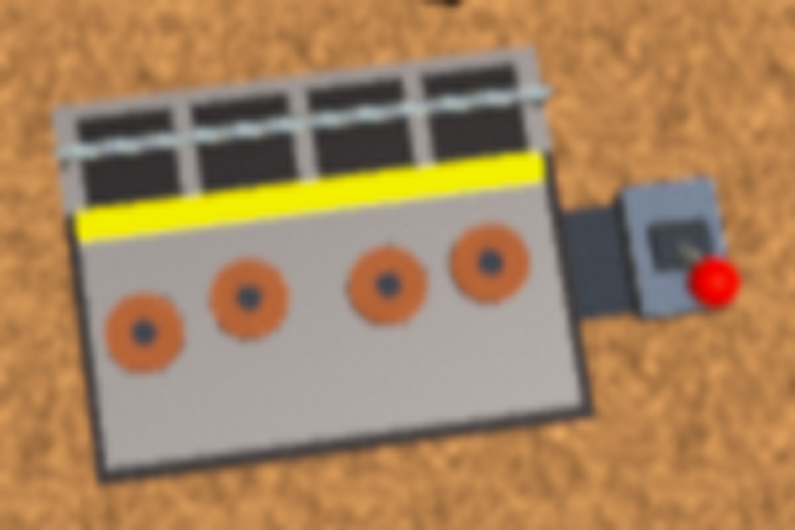

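View pics/a2.png

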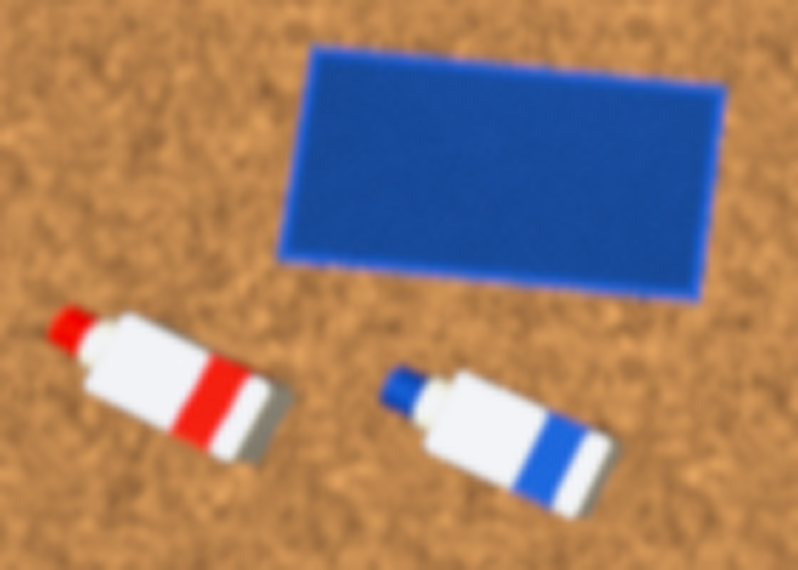

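```bash
cat > loc.py <<'E'
from h import *
from scipy.optimize import least_squares
import json
s=manip.snapshot('top')
A=lambda p:(210+p[0]/5.3-0.4,165+p[1]/5.3-0.4)
B=lambda p:(70+p[0]/5.7-.4,165+p[1]/5.7-.4)
tr=[((-140,130,17),(103,480)),((-140,-130,17),(590,412)),((60,130,17),(55,108)),((60,-130,17),(532,48)),((0,0,17),(310,184))]
def T(p,q): c,n=np.cos(p[2]),np.sin(p[2]); return np.array([p[0]+c*q[0]-n*q[1],p[1]+n*q[0]+c*q[1],q[2]])
def res(p): return np.ravel([np.array(proj(s,T(p,np.array(q)/1000)))-A(u) for q,u in tr])
r=least_squares(res,[.6,-.05,0]); print('tray',r.x,r.fun.round(2)); tray=r.x
for d in [(143,333),(249,298),(388,286),(490,263)]:
    w=ray(s,*A(d),0.024); c,n=np.cos(tray[2]),np.sin(tray[2]); e=w[:2]-tray[:2]
    print('disc',w.round(4),'tray',(np.array([c*e[0]+n*e[1],-n*e[0]+c*e[1]])*1000).round(1))
mt=[((-55,105,1),(280,262)),((-55,-105,1),(697,299)),((55,105,1),(312,46)),((55,-105,1),(724,88))]
def res(p): return np.ravel([np.array(proj(s,T(p,np.array(q)/1000)))-B(u) for q,u in mt])
r=least_squares(res,[.6,.2,0]); print('mat',r.x,r.fun.round(2))
# bottles: top face corners of body at z=.04 : (cap-left/far ,cap-near, base far, base near)
for nm,c in dict(b1=[(460,372),(427,452),(610,440),(574,518)],b2=[(127,313),(87,387),(277,382),(232,462)]).items():
    w=np.array([ray(s,*B(u),.04)[:2] for u in c]); ctr=w.mean(0); ax=(w[0]+w[1]-w[2]-w[3]); 
    print(nm,ctr.round(4),'axis deg',np.degrees(np.arctan2(ax[1],ax[0])).round(1),'len',np.linalg.norm(ax)/2,'wid',np.linalg.norm(w[0]-w[1]),np.linalg.norm(w[2]-w[3]))
for u,z in [((70,330),.02)]: print('cap red',ray(s,*B(u),.03))
print('cap blue',ray(s,*B((403,390)),.03))
q=ray(s,*A((715,282)),.08); print('ball',q)
p=tray; print('ball model open', [ (a,T(p,np.array([-60-60*np.sin(a),-185,26+60*np.cos(a)])/1000).round(3),(np.array(proj(s,T(p,np.array([-60-60*np.sin(a),-185,26+60*np.cos(a)])/1000)))).round(1)) for a in (.3,.5,.7)],A((715,282)))
E
python3 loc.py
```

```text
tray [ 0.58563359 -0.10646662  0.11894892] [-1.05  0.69  1.34  0.67 -0.67 -0.56  0.41 -0.94 -0.01 -0.05]
disc [ 0.5074 -0.0181  0.024 ] tray [-67.2  97.1]
disc [ 0.5247 -0.0731  0.024 ] tray [-56.5  40.4]
disc [ 0.53   -0.1453  0.024 ] tray [-59.9 -32. ]
disc [ 0.5413 -0.1988  0.024 ] tray [-55.  -86.5]
mat [ 0.60509607  0.20454611 -0.10820638] [-0.8  -0.02  0.53  0.52 -0.24 -0.03  0.52 -0.53]
b1 [0.4678 0.1844] axis deg 65.4 len 0.07703132161178326 wid 0.039654665853722716 0.03910437664094574
b2 [0.4978 0.3424] axis deg 63.9 len 0.07870557912005056 wid 0.0382391802884824 0.04147245006407843
cap red [0.52597099 0.40008297 0.03      ]
cap blue [0.49527185 0.24153188 0.03      ]
ball [ 0.52286941 -0.30076827  0.08      ]
ball model open [(0.3, array([ 0.53 , -0.299,  0.083]), array([344.1, 214.8])), (0.5, array([ 0.519, -0.301,  0.079]), array([344.4, 219.2])), (0.7, array([ 0.51 , -0.302,  0.072]), array([344.4, 223.2]))] (344.5056603773585, 217.80754716981133)
```

```bash
cat >> h.py <<'E'
def plan(xyz,jaw=None):
    """xyz target TCP world; jaw = desired jaw axis yaw deg (mod 180)"""
    st=manip.sense(); r=R.from_quat(st['tool_rot']); d=r.inv().apply(np.array(xyz)-st['tcp_pos'])
    x=r.as_matrix()[:,0]; cur=np.degrees(np.arctan2(x[1],x[0])); t=None
    if jaw is not None:
        t=-((jaw-cur+90)%180-90)   # tool z down: sign flips
    print('t %.2f tcp'%st['t'],st['tcp_pos'].round(4),'jaw %.1f'%cur,'q6 %.2f'%st['q'][5],'F',st['force'].round(1),'gap %.3f'%st['finger_gap'],'| shift',d.round(4),'turn',t)
E
python3 - <<'E'
from h import *
print(manip.tip_extent,[a for a in dir(manip) if a[0]!='_'])
print(R.from_quat(manip.sense()['tool_rot']).as_matrix().round(3))
plan([.499,.2526,.12],155.4)
plan([.499,.2526,.016],155.4)
E
```

```text
0.008 ['PlanningError', 'sense', 'sign_off', 'snapshot', 'tip_extent']
[[ 0.347 -0.938 -0.   ]
 [-0.938 -0.347  0.001]
 [-0.001 -0.    -1.   ]]
t 0.25 tcp [ 0.2171 -0.5857  0.2388] jaw -69.7 q6 -0.18 F [ 0.1 -0.7 -0.6] gap 1.001 | shift [-0.688  -0.5556  0.1197] turn -45.07253599687664
t 0.25 tcp [ 0.2171 -0.5857  0.2388] jaw -69.7 q6 -0.18 F [ 0.1 -0.7 -0.6] gap 1.001 | shift [-0.6879 -0.5555  0.2237] turn -45.07253599687664
```

Emit:
move_arm(
  deltas=[
    [[-0.217,-0.382,0,-20],[-0.217,-0.382,0,-45],[-0.217,-0.382,0,-45],[-0.217,-0.382,0,-45],[-0.217,-0.382,0,-45],[-0.217,-0.382,0,-45],[-0.217,-0.382,0,-45],[-0.217,-0.382,0,-45],[-0.217,-0.382,0,-45],[-0.217,-0.382,0,-45],[-0.217,-0.382,0,-45],[-0.688,-0.556,0,-45],[-0.688,-0.556,0,-45],[-0.688,-0.556,0,-45],[-0.688,-0.556,0,-45],[-0.688,-0.556,0,-45],[-0.688,-0.556,0,-45],[-0.688,-0.556,0,-45],[-0.688,-0.556,0,-45],[-0.688,-0.556,0,-45]],
  ],
  gripper=0.6,
  squeeze=20,
)

```text
t: 1.92
tcp_pos: [0.4992, 0.1275, 0.2396]
tool_rot: [0.977, -0.214, -0.0, -0.0]
force: [0.7, -0.3, -1.2]
finger_gap: 0.598
```

```bash
python3 - <<'E'
from h import *
plan([.499,.2526,.12],155.4)
E
```

```text
t 1.92 tcp [0.4992 0.1275 0.2396] jaw -24.7 q6 0.46 F [ 0.7 -0.3 -1.2] gap 0.598 | shift [-0.0524 -0.1135  0.1198] turn -0.07572247585096648
```

Emit:
move_arm(
  deltas=[
    [[-0.052,-0.114,0.05,0],[-0.052,-0.114,0.12,0],[-0.052,-0.114,0.12,0],[-0.052,-0.114,0.12,0],[-0.052,-0.114,0.12,0],[-0.052,-0.114,0.12,0],[-0.052,-0.114,0.12,0]],
  ],
)

```text
t: 2.5
tcp_pos: [0.4995, 0.2527, 0.1197]
tool_rot: [0.977, -0.213, -0.0, -0.0]
force: [0.6, -0.5, 0.2]
finger_gap: 0.6
```

```bash
python3 - <<'E'
from h import *
plan([.499,.2526,.016],155.4)
s=snap('top','b1',crop=(110,165,210,265),scale=5.5)
s=snap('scene','b2',crop=(290,140,430,240),scale=5.5)
E
```

```text
t 2.50 tcp [0.4995 0.2527 0.1197] jaw -24.6 q6 0.70 F [ 0.6 -0.5  0.2] gap 0.600 | shift [-0.0004  0.0003  0.1037] turn -0.007542687297473094
```

View pics/b1.png

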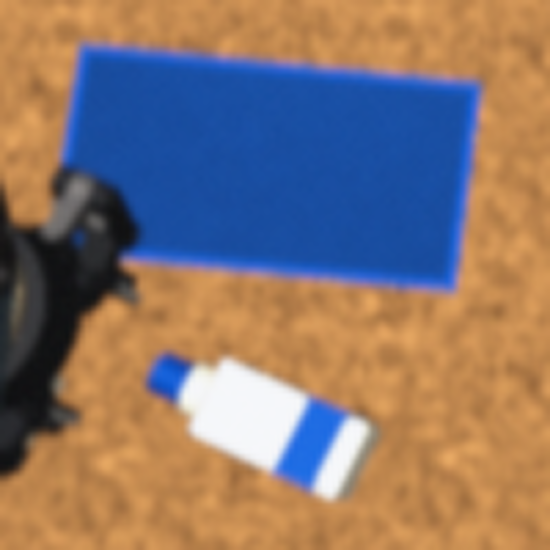

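View pics/b2.png

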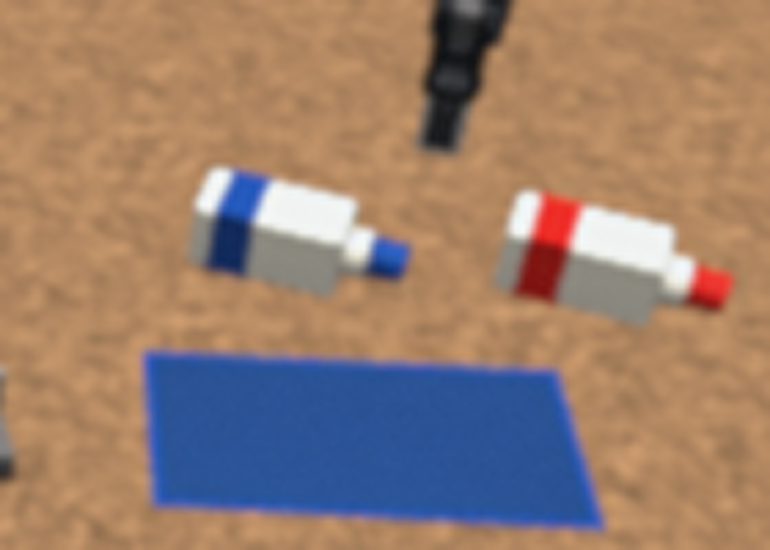

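The fingers straddle the line just beyond the blue cap (cap at (168,377) in the top crop). Next I descend and grip the cap end.

Emit:
move_arm(
  deltas=[
    [[0,0,0.04,0],[0,0,0.075,0],[0,0,0.095,0],[0,0,0.104,0],[0,0,0.104,0],[0,0,0.104,0]],
  ],
)

```text
t: 3.1
tcp_pos: [0.5025, 0.2516, 0.0187]
tool_rot: [0.977, -0.215, 0.002, -0.001]
force: [-0.0, -0.6, 0.3]
finger_gap: 0.602
```

Emit:
move_arm(
  deltas=[
    [[0,0,0,0],[0,0,0,0],[0,0,0,0],[0,0,0,0],[0,0,0,0],[0,0,0,0],[0,0,0,0],[0,0,0,0]],
  ],
  gripper=0,
  squeeze=20,
)

```text
t: 3.77
tcp_pos: [0.5041, 0.2525, 0.0194]
tool_rot: [0.977, -0.215, 0.004, -0.003]
force: [1.6, 3.2, 5.8]
finger_gap: 0.243
```

```bash
python3 - <<'E'
from h import *
plan([.499,.2526,.016],155.4)
s=snap('scene','b3',crop=(290,140,430,240),scale=5.5)
E
```

```text
t 3.77 tcp [0.5041 0.2525 0.0194] jaw -24.8 q6 0.70 F [1.6 3.2 5.8] gap 0.243 | shift [-0.0047  0.0021  0.0034] turn -0.22221291762673445
```

View pics/b3.png

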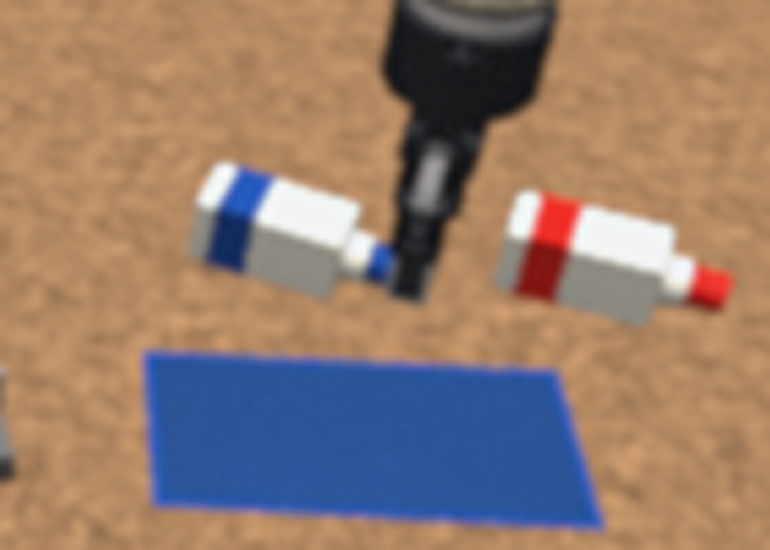

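The pads hold the end of the blue cap (about (405,262) in the crop), and the gap of 0.243 fits 22 mm. I lift now to see whether the bottle swings down.

Emit:
move_arm(
  deltas=[
    [[0,0,-0.02,0],[0,0,-0.045,0],[0,0,-0.07,0],[0,0,-0.095,0],[0,0,-0.12,0],[0,0,-0.14,0],[0,0,-0.14,0],[0,0,-0.14,0],[0,0,-0.14,0]],
  ],
)

```text
t: 4.57
tcp_pos: [0.5012, 0.2515, 0.1577]
tool_rot: [0.977, -0.215, 0.002, -0.002]
force: [0.2, -1.1, -2.0]
finger_gap: 0.241
```

```bash
python3 - <<'E'
from h import *
plan([.6,.16,.16],155.4); print(manip.sense()['q'])
s=snap('scene','b4',crop=(290,100,430,200),scale=5.5)
E
```

```text
t 4.57 tcp [0.5012 0.2515 0.1577] jaw -24.8 q6 0.70 F [ 0.2 -1.1 -2. ] gap 0.241 | shift [ 0.1281  0.0416 -0.002 ] turn -0.21541476806521587
[2.65398360e-01 5.49658671e-01 1.67667771e+00 9.50580262e-04
 9.10013108e-01 6.97920645e-01]
```

View pics/b4.png

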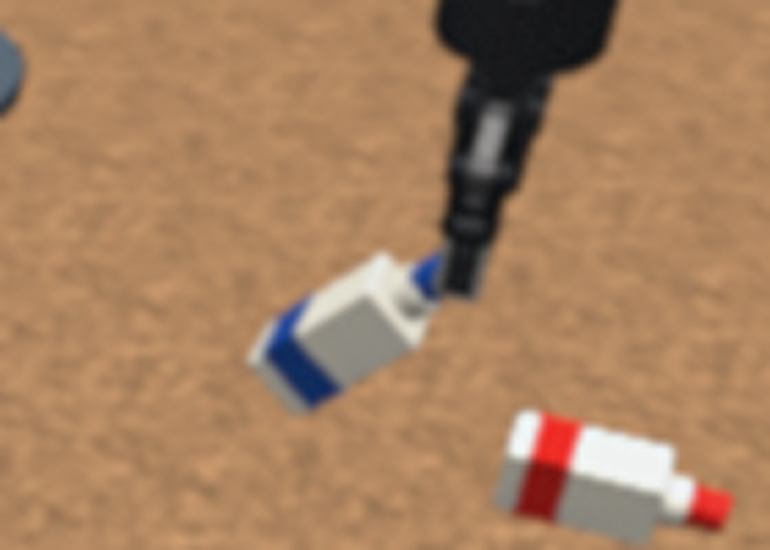

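The bottle hangs about 40-45° down at (335,335) in the crop, so it does pivot in the grip. I wait a little to see whether it is still swinging.

Emit:
move_arm(
  deltas=[
    [[0,0,0,0],[0,0,0,0],[0,0,0,0],[0,0,0,0],[0,0,0,0],[0,0,0,0]],
  ],
)

```text
t: 5.12
tcp_pos: [0.5012, 0.2515, 0.1572]
tool_rot: [0.977, -0.215, 0.002, -0.001]
force: [-0.2, -1.2, -1.8]
finger_gap: 0.236
```

```bash
python3 - <<'E'
from h import *
plan([.6,.16,.16],155.4)
s=snap('scene','b5',crop=(290,100,430,200),scale=5.5)
E
```

```text
t 5.12 tcp [0.5012 0.2515 0.1572] jaw -24.8 q6 0.70 F [-0.2 -1.2 -1.8] gap 0.236 | shift [ 0.1281  0.0415 -0.0025] turn -0.22098466734115618
```

View pics/b5.png

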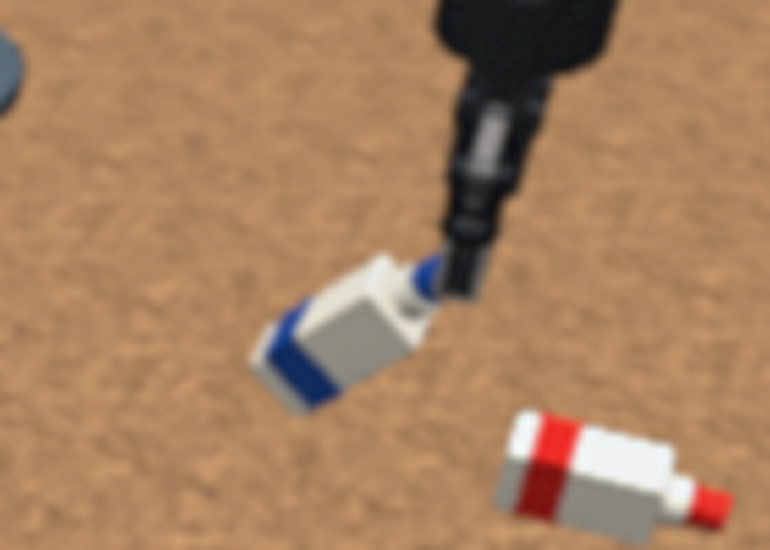

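It is at rest at about 45°, held by pad friction. A few sharp reversals up and back should turn it further.

Emit:
move_arm(
  deltas=[
    [[0,0,-0.03,0],[0,0,-0.06,0],[0,0,-0.08,0],[0,0,-0.08,0],[0,-0.02,-0.05,0],[0,-0.05,-0.02,0],[0,-0.02,-0.05,0],[0,0,-0.08,0],[0,0,-0.08,0],[0,-0.02,-0.05,0],[0,-0.05,-0.02,0],[0,-0.02,-0.05,0],[0,0,-0.08,0],[0,0,-0.08,0],[0,0,-0.08,0]],
  ],
)

```text
t: 6.42
tcp_pos: [0.5015, 0.2512, 0.2371]
tool_rot: [0.977, -0.215, 0.002, -0.002]
force: [-0.7, 1.8, -0.5]
finger_gap: 0.241
```

```bash
python3 - <<'E'
from h import *
plan([.6,.16,.16],155.4)
s=snap('scene','b6',crop=(290,60,430,160),scale=5.5)
E
```

```text
t 6.42 tcp [0.5015 0.2512 0.2371] jaw -24.9 q6 0.70 F [-0.7  1.8 -0.5] gap 0.241 | shift [0.1274 0.0417 0.0774] turn -0.28949028115982856
```

View pics/b6.png

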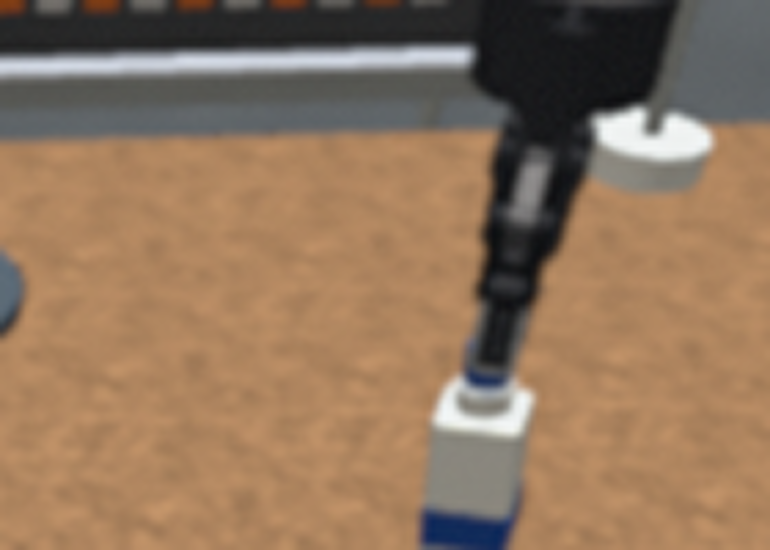

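The bottle hangs nearly vertical, with the neck at (485,385). I carry it to the mat.

Emit:
move_arm(
  deltas=[
    [[0.03,0.01,0,0],[0.06,0.02,0,0],[0.09,0.03,0.02,0],[0.115,0.038,0.05,0],[0.126,0.041,0.075,0],[0.127,0.042,0.095,0],[0.127,0.042,0.105,0],[0.127,0.042,0.11,0],[0.127,0.042,0.11,0],[0.127,0.042,0.11,0]],
  ],
)

```text
t: 7.3
tcp_pos: [0.5997, 0.1612, 0.1293]
tool_rot: [0.977, -0.215, 0.004, -0.003]
force: [1.2, 0.1, -0.6]
finger_gap: 0.241
```

```bash
python3 - <<'E'
from h import *
plan([.6,.16,.109],155.4)
s=snap('scene','b7',crop=(290,110,430,240),scale=4.5)
s=snap('top','b8',crop=(90,130,230,240),scale=5)
E
```

```text
t 7.30 tcp [0.5997 0.1612 0.1293] jaw -24.8 q6 0.51 F [ 1.2  0.1 -0.6] gap 0.241 | shift [0.0006 0.0011 0.0203] turn -0.21317498501565524
```

View pics/b7.png

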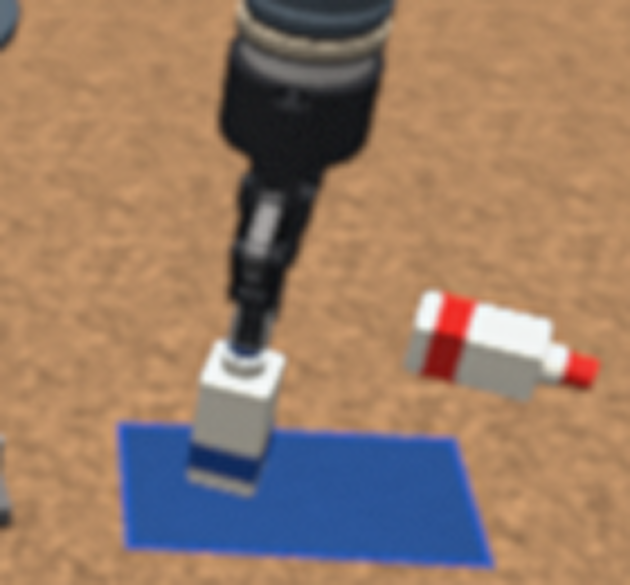

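View pics/b8.png

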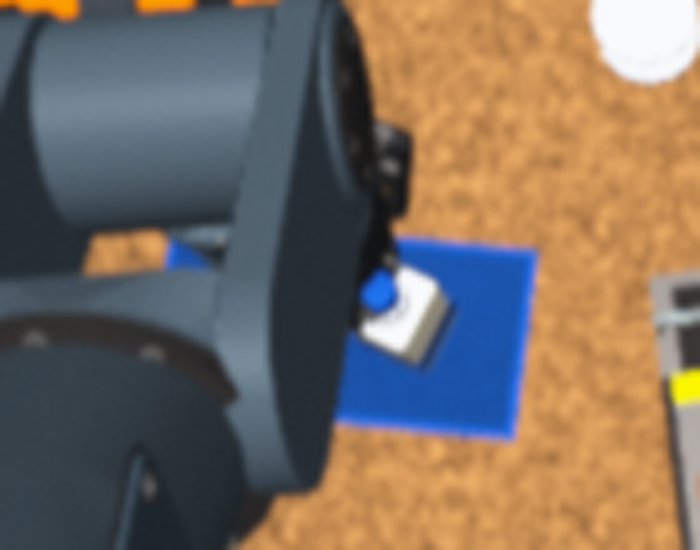

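The bottle is over the mat, still leaning about 15° with its base towards -y. I shift towards the cap side, lower until the edge touches, and drag back to square it.

Emit:
move_arm(
  deltas=[
    [[0,-0.015,0,0],[0,-0.03,0,0],[0,-0.03,0.01,0],[0,-0.03,0.015,0],[0,-0.03,0.018,0],[0,-0.03,0.019,0],[0,-0.03,0.02,0],[0,-0.03,0.02,0]],
  ],
)

```text
t: 8.07
tcp_pos: [0.6131, 0.1878, 0.1133]
tool_rot: [0.977, -0.215, 0.005, -0.003]
force: [-3.7, -0.8, 15.2]
finger_gap: 0.24
```

```bash
python3 - <<'E'
from h import *
plan([.6,.16,.109],155.4)
s=snap('scene','b9',crop=(290,110,430,240),scale=4.5)
E
```

```text
t 8.07 tcp [0.6131 0.1878 0.1133] jaw -24.8 q6 0.55 F [-3.7 -0.8 15.2] gap 0.240 | shift [-0.0003  0.0307  0.0041] turn -0.22352314972602016
```

View pics/b9.png

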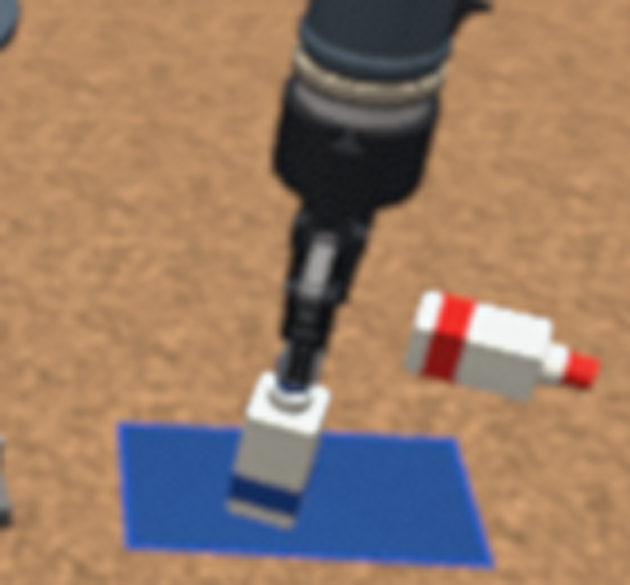

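Emit:
move_arm(
  deltas=[
    [[0,0.005,-0.001,0],[0,0.01,-0.001,0],[0,0.015,-0.001,0],[0,0.02,-0.001,0],[0,0.025,-0.001,0],[0,0.03,-0.001,0],[0,0.03,-0.001,0]],
  ],
)

```text
t: 8.7
tcp_pos: [0.6005, 0.1598, 0.1149]
tool_rot: [0.976, -0.216, 0.005, -0.003]
force: [-0.2, 2.0, 6.3]
finger_gap: 0.236
```

```bash
python3 - <<'E'
from h import *
plan([.6,.16,.109],155.4)
s=snap('scene','b10',crop=(290,110,430,240),scale=4.5)
s=snap('top','b11',crop=(90,130,230,240),scale=5)
E
```

```text
t 8.70 tcp [0.6005 0.1598 0.1149] jaw -24.9 q6 0.51 F [-0.2  2.   6.3] gap 0.236 | shift [-0.0006  0.0001  0.0059] turn -0.30284988195705864
```

View pics/b10.png

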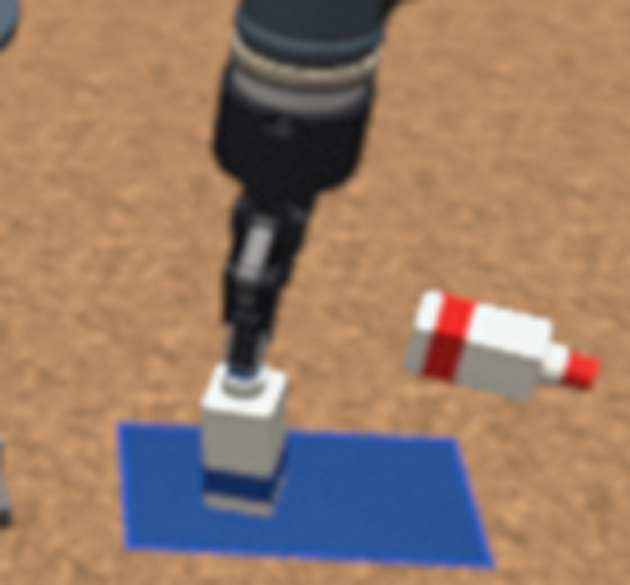

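View pics/b11.png

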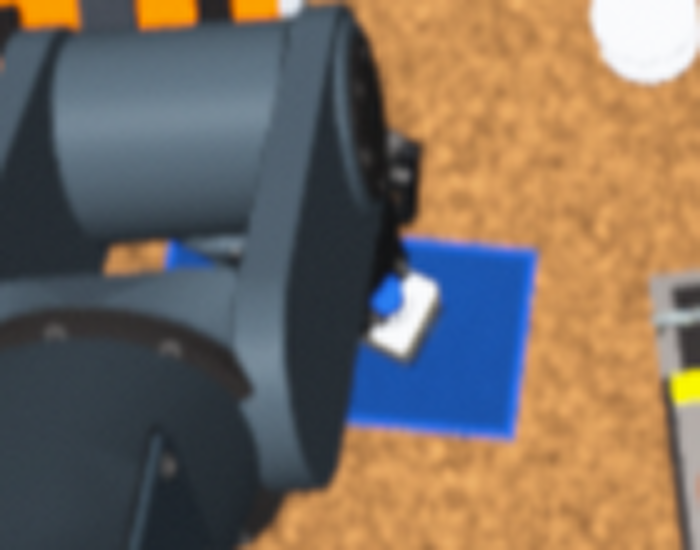

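It looks upright within a few degrees. I press lightly to seat it, then release.

Emit:
move_arm(
  deltas=[
    [[0,0.003,0.001,0],[0,0.006,0.002,0],[0,0.006,0.002,0],[0,0.006,0.002,0]],
  ],
)

```text
t: 9.13
tcp_pos: [0.5992, 0.1547, 0.1146]
tool_rot: [0.976, -0.216, 0.007, -0.004]
force: [-1.5, 1.2, 10.3]
finger_gap: 0.238
```

```bash
python3 - <<'E'
from h import *
plan([.6,.16,.109],155.4)
s=snap('scene','b12',crop=(310,150,370,240),scale=6.5)
# expected vertical edges: project bottle upright at tcp xy
p=manip.sense()['tcp_pos']
for z in (0,.08,.112): print(z,[round(float(a),1) for a in proj(s,[p[0],p[1],z])])
print((np.array(proj(s,[p[0],p[1],0]))-[310,150])*6.5,(np.array(proj(s,[p[0],p[1],.08]))-[310,150])*6.5)
E
```

```text
t 9.13 tcp [0.5992 0.1547 0.1146] jaw -24.9 q6 0.50 F [-1.5  1.2 10.3] gap 0.238 | shift [-0.0015 -0.0051  0.0056] turn -0.34519576056425194
0 [335.8, 217.7]
0.08 [340.1, 195.6]
0.112 [341.9, 186.0]
[167.80560787 440.08581205] [195.44356493 296.36646229]
```

View pics/b12.png

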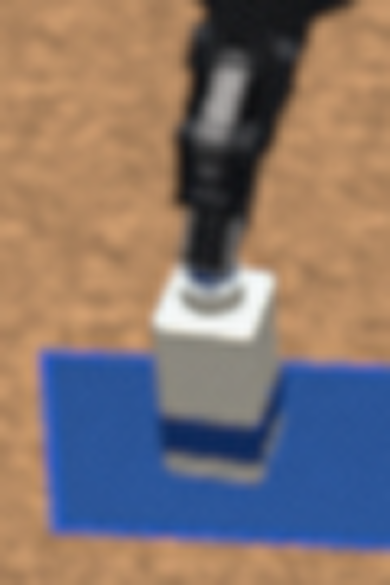

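By projection the top should sit about 27 px right of the base, and it is about 3 px left. So it leans roughly 8° past vertical, and I move the top back 12 mm.

Emit:
move_arm(
  deltas=[
    [[0,-0.004,-0.001,0],[0,-0.008,-0.001,0],[0,-0.012,-0.001,0],[0,-0.012,-0.001,0],[0,-0.012,-0.001,0]],
  ],
)

```text
t: 9.6
tcp_pos: [0.6038, 0.1658, 0.1149]
tool_rot: [0.976, -0.216, 0.006, -0.004]
force: [-1.3, 0.5, -2.2]
finger_gap: 0.238
```

```bash
python3 - <<'E'
from h import *
plan([.6,.16,.109],155.4)
s=snap('scene','b13',crop=(310,150,370,240),scale=6.5)
E
```

```text
t 9.60 tcp [0.6038 0.1658 0.1149] jaw -24.9 q6 0.52 F [-1.3  0.5 -2.2] gap 0.238 | shift [-0.001   0.0069  0.0058] turn -0.30849666841527323
```

View pics/b13.png

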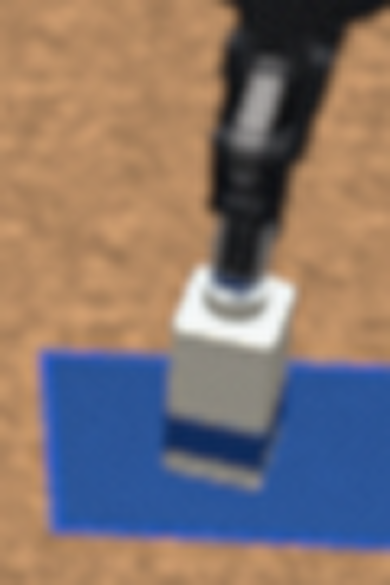

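Emit:
move_arm(
  deltas=[
    [[0,-0.003,0.0,0],[0,-0.004,0.001,0],[0,-0.004,0.002,0],[0,-0.004,0.002,0]],
  ],
)

```text
t: 9.98
tcp_pos: [0.606, 0.1699, 0.114]
tool_rot: [0.976, -0.216, 0.007, -0.004]
force: [-0.3, 0.6, 4.7]
finger_gap: 0.238
```

Emit:
move_arm(
  deltas=[
    [[0,0,0,0],[0,0,0,0],[0,0,0,0],[0,0,0,0]],
  ],
  gripper=0.45,
)

```text
t: 10.32
tcp_pos: [0.606, 0.1698, 0.1139]
tool_rot: [0.976, -0.216, 0.007, -0.004]
force: [0.2, -0.3, -0.2]
finger_gap: 0.45
```

```bash
python3 - <<'E'
from h import *
plan([.6,.16,.109],155.4)
s=snap('scene','b14',crop=(310,150,370,240),scale=6.5)
E
```

```text
t 10.32 tcp [0.606  0.1698 0.1139] jaw -24.9 q6 0.53 F [ 0.2 -0.3 -0.2] gap 0.450 | shift [-0.0014  0.0114  0.0047] turn -0.3205597252817256
```

View pics/b14.png

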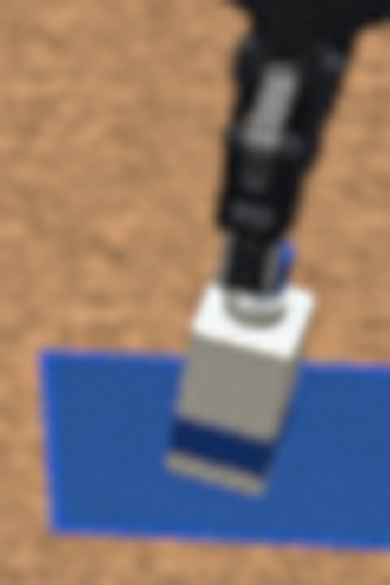

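Released and standing. I rise straight up and check again.

Emit:
move_arm(
  deltas=[
    [[0,0,-0.01,0],[0,0,-0.03,0],[0,0,-0.06,0],[0,0,-0.1,0],[0,0,-0.13,0],[0,0,-0.13,0],[0,0,-0.13,0]],
  ],
)

```text
t: 10.95
tcp_pos: [0.6054, 0.1692, 0.2471]
tool_rot: [0.976, -0.216, 0.01, -0.005]
force: [0.8, -0.1, -0.5]
finger_gap: 0.45
```

```bash
python3 - <<'E'
from h import *
plan([.5308,.4098,.12],153.9)
s=snap('scene','b15',crop=(310,150,410,240),scale=6.5)
E
```

```text
t 10.95 tcp [0.6054 0.1692 0.2471] jaw -24.9 q6 0.53 F [ 0.8 -0.1 -0.5] gap 0.450 | shift [-0.1711 -0.185   0.127 ] turn 1.175918392711992
```

View pics/b15.png

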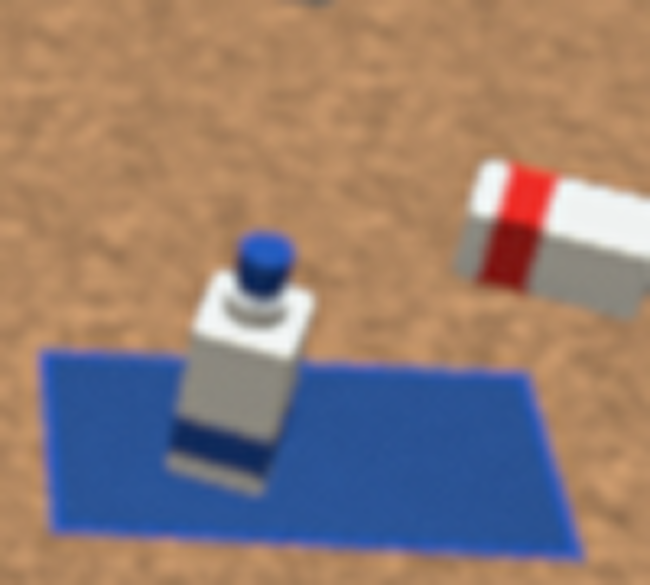

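Bottle 1 stands on the mat: cap at (265,262), base around (215,480) in the crop. On to bottle 2.

Emit:
move_arm(
  deltas=[
    [[-0.03,-0.03,0,1.2],[-0.06,-0.065,0,1.2],[-0.09,-0.1,0,1.2],[-0.12,-0.13,0,1.2],[-0.15,-0.16,0,1.2],[-0.171,-0.185,0.02,1.2],[-0.171,-0.185,0.06,1.2],[-0.171,-0.185,0.1,1.2],[-0.171,-0.185,0.127,1.2],[-0.171,-0.185,0.127,1.2],[-0.171,-0.185,0.127,1.2],[-0.171,-0.185,0.127,1.2]],
  ],
  gripper=0.6,
)

```text
t: 12.0
tcp_pos: [0.5297, 0.4097, 0.1187]
tool_rot: [0.974, -0.226, 0.008, -0.005]
force: [-0.1, -0.6, 0.4]
finger_gap: 0.599
```

```bash
python3 - <<'E'
from h import *
plan([.5308,.4098,.016],153.9)
s=snap('top','c1',crop=(60,165,210,265),scale=5.3)
s=snap('scene','c2',crop=(310,130,450,240),scale=5)
E
```

```text
t 12.00 tcp [0.5297 0.4097 0.1187] jaw -26.1 q6 0.95 F [-0.1 -0.6  0.4] gap 0.599 | shift [-0.0004  0.0008  0.1027] turn -0.04647529611906975
```

View pics/c1.png

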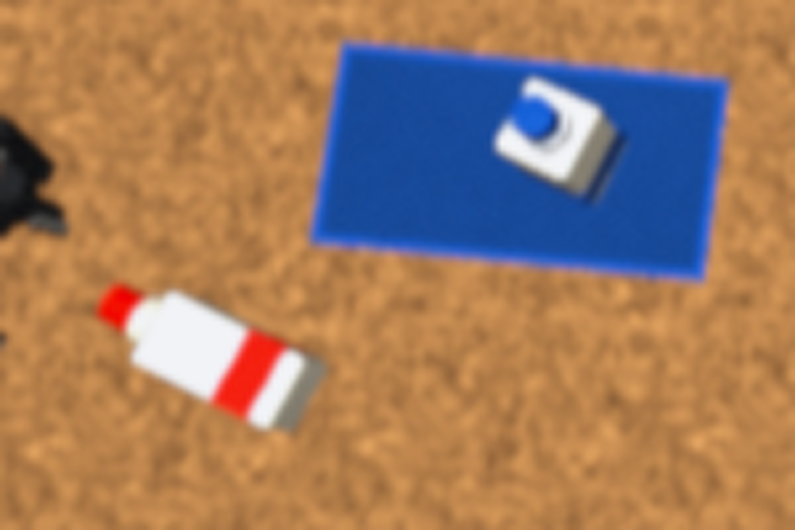

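View pics/c2.png

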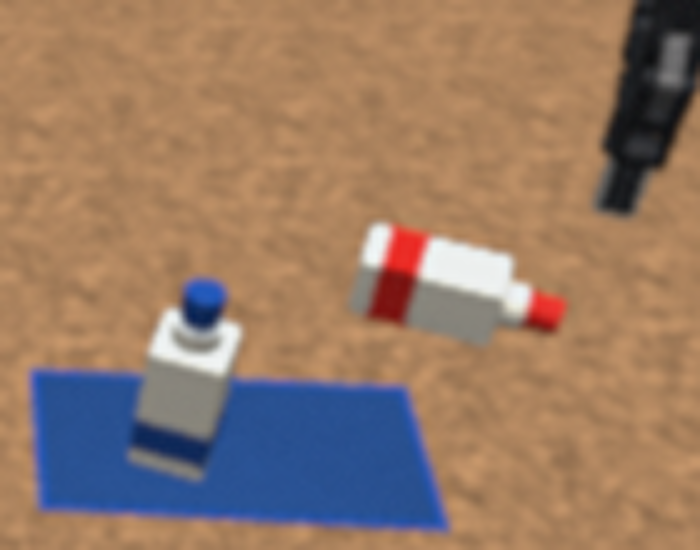

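```bash
python3 - <<'E'
from h import *
s=manip.snapshot('top')
P=lambda u,v,z:ray(s,60+u/5.3-.4,165+v/5.3-.4,z).round(4)
print('cap',P(533,117,.112),'face ctr',np.mean([P(*c,.08) for c in [(533,78),(613,122),(577,193),(495,143)]],0))
print('red cap end',P(105,295,.02),'face',np.mean([P(*c,.04) for c in [(176,292),(132,360),(312,360),(270,430)]],0))
E
```

```text
cap [0.6048 0.1727 0.112 ] face ctr [0.603075 0.169425 0.08    ]
red cap end [0.5334 0.4116 0.02  ] face [0.497   0.34165 0.04   ]
```

Emit:
move_arm(
  deltas=[
    [[0,0,0.04,0],[0,0.001,0.075,0],[0,0.001,0.09,0],[0,0.001,0.1,0],[0,0.001,0.1,0],[0,0.001,0.1,0]],
  ],
)

```text
t: 12.65
tcp_pos: [0.5331, 0.4104, 0.0217]
tool_rot: [0.974, -0.226, 0.01, -0.007]
force: [-0.4, 0.0, 1.0]
finger_gap: 0.599
```

Emit:
move_arm(
  deltas=[
    [[0,0,0,0],[0,0,0,0],[0,0,0,0],[0,0,0,0],[0,0,0,0],[0,0,0,0],[0,0,0,0],[0,0,0,0]],
  ],
  gripper=0,
  squeeze=20,
)

```text
t: 13.32
tcp_pos: [0.5346, 0.4117, 0.0228]
tool_rot: [0.974, -0.226, 0.011, -0.009]
force: [1.7, 3.2, 5.2]
finger_gap: 0.24
```

```bash
python3 - <<'E'
from h import *
plan([.5308,.4098,.016],153.9)
s=snap('scene','c3',crop=(350,150,450,230),scale=6)
E
```

```text
t 13.32 tcp [0.5346 0.4117 0.0228] jaw -26.2 q6 0.95 F [1.7 3.2 5.2] gap 0.240 | shift [-0.0027  0.0035  0.0067] turn -0.08094436002426164
```

View pics/c3.png

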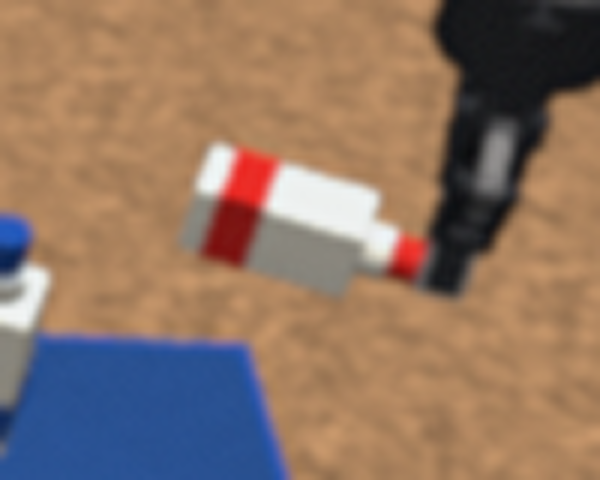

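Red cap gripped (gap 0.24). Lift, then the same swinging moves as before.

Emit:
move_arm(
  deltas=[
    [[0,0,-0.02,0],[0,0,-0.045,0],[0,0,-0.07,0],[0,0,-0.095,0],[0,0,-0.12,0],[0,0,-0.15,0],[0,0,-0.18,0],[0,0,-0.215,0],[0,0,-0.215,0],[0,-0.02,-0.185,0],[0,-0.05,-0.155,0],[0,-0.02,-0.185,0],[0,0,-0.215,0],[0,0,-0.215,0],[0,0,-0.215,0],[0,0,-0.215,0]],
  ],
)

```text
t: 14.7
tcp_pos: [0.5285, 0.4088, 0.2367]
tool_rot: [0.974, -0.227, 0.011, -0.008]
force: [0.1, 0.3, -0.3]
finger_gap: 0.241
```

```bash
python3 - <<'E'
from h import *
plan([.613,.255,.16],153.9)
s=snap('scene','c4',crop=(340,60,460,170),scale=5)
E
```

```text
t 14.70 tcp [0.5285 0.4088 0.2367] jaw -26.2 q6 0.95 F [ 0.1  0.3 -0.3] gap 0.241 | shift [0.1424 0.1023 0.077 ] turn -0.10247167779112942
```

View pics/c4.png

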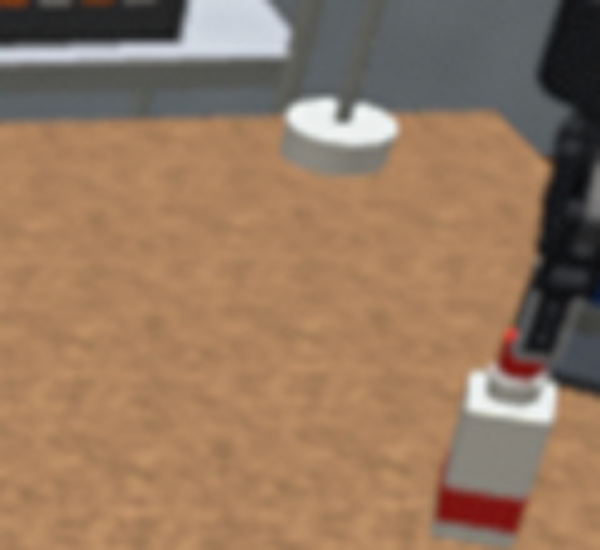

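It hangs close to vertical. I carry it to the mat and descend above the placing spot.

Emit:
move_arm(
  deltas=[
    [[0.035,0.024,0,0],[0.07,0.047,0,0],[0.105,0.07,0,0],[0.13,0.086,0.02,0],[0.142,0.094,0.05,0],[0.142,0.094,0.08,0],[0.142,0.094,0.1,0],[0.142,0.094,0.105,0],[0.142,0.094,0.105,0],[0.142,0.094,0.105,0]],
  ],
)

```text
t: 15.58
tcp_pos: [0.6175, 0.2636, 0.1346]
tool_rot: [0.974, -0.226, 0.012, -0.009]
force: [0.2, -0.2, -0.0]
finger_gap: 0.236
```

```bash
python3 - <<'E'
from h import *
plan([.613,.255,.112],153.9)
s=snap('scene','c5',crop=(310,130,410,240),scale=5)
p=manip.sense()['tcp_pos']
for z in (p[2]-.108,p[2]-.028): print((np.array(proj(s,[p[0],p[1],z]))-[310,130])*5)
E
```

```text
t 15.58 tcp [0.6175 0.2636 0.1346] jaw -26.1 q6 0.69 F [ 0.2 -0.2 -0. ] gap 0.236 | shift [-0.0006  0.0102  0.0224] turn -0.04949095239965118
[349.48257081 421.27336071]
[384.47012189 305.8484063 ]
```

View pics/c5.png

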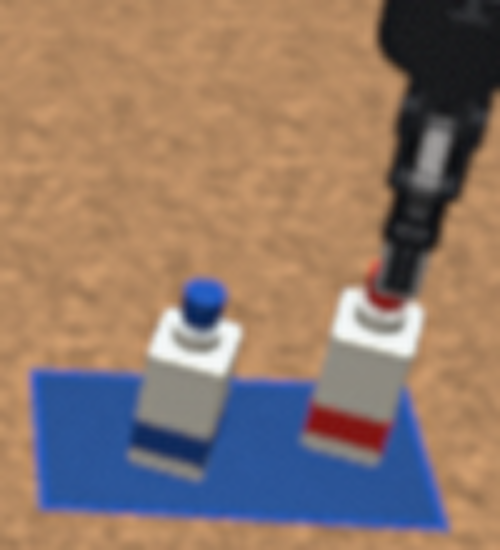

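The measured lean (28 px over 92) matches the projected vertical (35 over 115), so it is upright. I lower it.

Emit:
move_arm(
  deltas=[
    [[0,0,0.008,0],[0,0,0.014,0],[0,0,0.017,0],[0,0,0.0185,0],[0,0,0.0195,0],[0,0,0.02,0]],
  ],
)

```text
t: 16.13
tcp_pos: [0.619, 0.2643, 0.1164]
tool_rot: [0.974, -0.226, 0.013, -0.01]
force: [-1.3, -0.2, 6.5]
finger_gap: 0.235
```

```bash
python3 - <<'E'
from h import *
plan([.613,.255,.112],153.9)
s=snap('scene','c6',crop=(310,130,410,240),scale=5)
E
```

```text
t 16.13 tcp [0.619  0.2643 0.1164] jaw -26.1 q6 0.69 F [-1.3 -0.2  6.5] gap 0.235 | shift [-0.0014  0.0111  0.0041] turn -0.04304730534488499
```

View pics/c6.png

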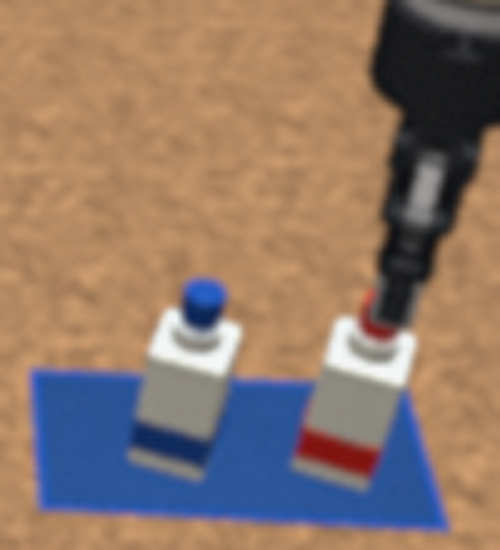

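Contact at 6.5 N and upright. I release and rise.

Emit:
move_arm(
  deltas=[
    [[0,0,0,0],[0,0,0,0],[0,0,0,0],[0,0,0,0]],
  ],
  gripper=0.45,
)

```text
t: 16.52
tcp_pos: [0.6191, 0.2643, 0.1163]
tool_rot: [0.974, -0.226, 0.013, -0.01]
force: [0.9, -0.1, 0.3]
finger_gap: 0.451
```

Emit:
move_arm(
  deltas=[
    [[0,0,-0.01,0],[0,0,-0.03,0],[0,0,-0.06,0],[0,0,-0.1,0],[0,0,-0.13,0],[0,0,-0.13,0],[0,0,-0.13,0]],
  ],
)

```text
t: 17.1
tcp_pos: [0.6166, 0.263, 0.2498]
tool_rot: [0.974, -0.226, 0.016, -0.011]
force: [0.2, -0.9, -0.3]
finger_gap: 0.447
```

```bash
python3 - <<'E'
from h import *
plan([.4,-.1,.2],153.9)
s=snap('scene','c7',scale=1.5)
E
```

```text
t 17.10 tcp [0.6166 0.263  0.2498] jaw -26.1 q6 0.69 F [ 0.2 -0.9 -0.3] gap 0.447 | shift [-0.0357  0.4226  0.0367] turn -0.04851069481810555
```

View pics/c7.png

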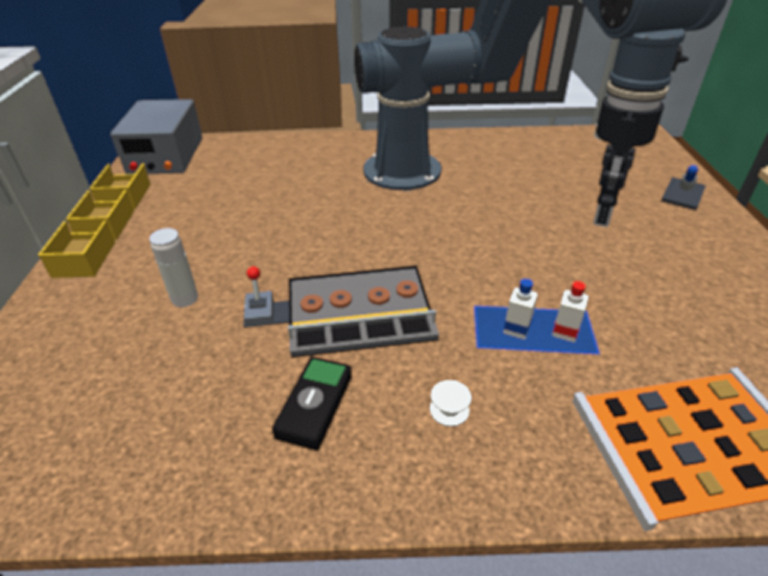

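Both bottles stand on the mat and the four discs are untouched. Next I plan the first disc push, for disc y≈97 into pocket 4.

```bash
cat >> h.py <<'E'
TR=np.array([0.58563359,-0.10646662,0.11894892])
def TT(x,y,z): # mm tray -> world m
    c,n=np.cos(TR[2]),np.sin(TR[2]); return np.array([TR[0]+(c*x-n*y)/1000,TR[1]+(n*x+c*y)/1000,z/1000])
def inv(w):
    c,n=np.cos(TR[2]),np.sin(TR[2]); e=np.array(w[:2])-TR[:2]; return np.array([c*e[0]+n*e[1],-n*e[0]+c*e[1]])*1000
JAW=96.8
E
python3 - <<'E'
from h import *
print(TT(-110,97,80)); plan(TT(-110,97,80),JAW)
E
```

```text
[ 0.4649     -0.02320558  0.08      ]
t 17.15 tcp [0.6152 0.2626 0.2474] jaw -26.1 q6 0.69 F [ 0.1 -0.2  0.1] gap 0.449 | shift [-0.0127  0.327   0.1588] turn 57.053381759892204
```

Emit:
move_arm(
  deltas=[
    [[-0.002,0.04,0,7],[-0.004,0.08,0,14],[-0.005,0.12,0,21],[-0.007,0.16,0,28],[-0.009,0.2,0,35],[-0.01,0.24,0,42],[-0.012,0.28,0.02,49],[-0.013,0.31,0.05,57],[-0.013,0.327,0.08,57],[-0.013,0.327,0.11,57],[-0.013,0.327,0.14,57],[-0.013,0.327,0.159,57],[-0.013,0.327,0.159,57],[-0.013,0.327,0.159,57],[-0.013,0.327,0.159,57]],
  ],
  gripper=0.28,
)

```text
t: 18.4
tcp_pos: [0.4645, -0.0229, 0.0799]
tool_rot: [0.748, -0.663, 0.007, -0.015]
force: [-0.4, -0.7, 0.4]
finger_gap: 0.281
```

```bash
python3 - <<'E'
from h import *
plan(TT(-110,97,25),JAW); print(inv(manip.sense()['tcp_pos']),R.from_quat(manip.sense()['tool_rot']).as_matrix().round(3)[:,2])
s=snap('scene','d1',crop=(180,130,310,240),scale=5)
E
```

```text
t 18.40 tcp [ 0.4645 -0.0229  0.0799] jaw -83.1 q6 1.11 F [-0.4 -0.7  0.4] gap 0.281 | shift [0.0008 0.0014 0.0549] turn 0.08938280845643476
[-110.38737536   97.32769624] [ 0.031  0.013 -0.999]
```

View pics/d1.png

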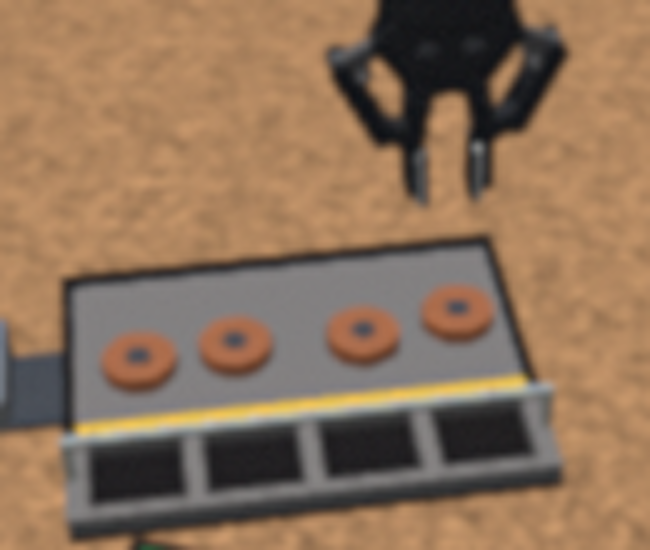

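Emit:
move_arm(
  deltas=[
    [[0.017,0.0,0.02,0],[0.017,0.0,0.04,0],[0.017,0.0,0.05,0],[0.017,0.0,0.052,0],[0.017,0.0,0.054,0],[0.017,0.0,0.054,0]],
  ],
)

```text
t: 18.95
tcp_pos: [0.4689, -0.0389, 0.027]
tool_rot: [0.748, -0.663, 0.008, -0.016]
force: [0.3, -0.1, 0.1]
finger_gap: 0.279
```

Emit:
move_arm(
  deltas=[
    [[0,0,0.001,0],[0,0,0.002,0],[0,0,0.002,0]],
  ],
)

```text
t: 19.2
tcp_pos: [0.4693, -0.0388, 0.0254]
tool_rot: [0.749, -0.663, 0.009, -0.016]
force: [-0.7, -0.2, 0.4]
finger_gap: 0.28
```

Emit:
move_arm(
  deltas=[
    [[0,0,0.001,0],[0,0,0.002,0],[0,0,0.002,0]],
  ],
)

```text
t: 19.45
tcp_pos: [0.4693, -0.0388, 0.0234]
tool_rot: [0.749, -0.663, 0.009, -0.016]
force: [0.6, -0.1, -0.5]
finger_gap: 0.281
```

Emit:
move_arm(
  deltas=[
    [[0,0,0.001,0],[0,0,0.002,0],[0,0,0.002,0]],
  ],
)

```text
t: 19.7
tcp_pos: [0.4694, -0.0388, 0.0221]
tool_rot: [0.749, -0.663, 0.009, -0.016]
force: [-1.8, -0.3, 8.1]
finger_gap: 0.282
```

Emit:
move_arm(
  deltas=[
    [[0,0,0.001,0],[0,0,0.002,0],[0,0,0.002,0]],
  ],
)

```text
t: 19.95
tcp_pos: [0.4695, -0.0388, 0.022]
tool_rot: [0.749, -0.663, 0.01, -0.016]
force: [-2.3, -0.1, 20.7]
finger_gap: 0.282
```

```bash
python3 - <<'E'
from h import *
plan(TT(-110,97,25),JAW); print(inv(manip.sense()['tcp_pos']))
s=snap('scene','d2',crop=(180,130,310,240),scale=5)
E
```

```text
t 19.95 tcp [ 0.4695 -0.0388  0.022 ] jaw -83.0 q6 1.06 F [-2.3 -0.1 20.7] gap 0.282 | shift [-0.016   0.0025 -0.003 ] turn 0.17867181129918208
[-107.32274886   80.99215508]
```

View pics/d2.png

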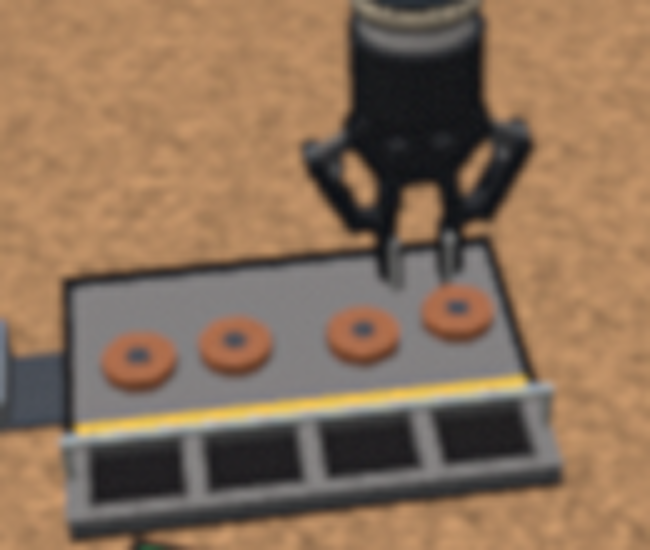

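Deck contact at TCP z 22 mm, so the tips are 8 mm ahead. I will push with TCP at 27.5 mm, which puts the tips at 19.5 mm.

```bash
cat >> h.py <<'E'
def way(pts):
    st=manip.sense(); r=R.from_quat(st['tool_rot'])
    for p in pts: print(p,r.inv().apply(TT(*p)-st['tcp_pos']).round(4))
E
python3 - <<'E'
from h import *
way([(-110,81,32),(-110,97,32),(-110,97,27.5),(-95,96,27.5),(-60,93,27.5),(-30,93,27.5),(-5,93,27.5)])
E
```

```text
(-110, 81, 32) [-0.0001  0.0023 -0.0101]
(-110, 97, 32) [-0.0161  0.0023 -0.01  ]
(-110, 97, 27.5) [-0.0161  0.0024 -0.0055]
(-95, 96, 27.5) [-0.015  -0.0125 -0.0049]
(-60, 93, 27.5) [-0.0119 -0.0475 -0.0036]
(-30, 93, 27.5) [-0.0118 -0.0775 -0.0025]
(-5, 93, 27.5) [-0.0118 -0.1025 -0.0016]
```

Emit:
move_arm(
  deltas=[
    [[0,0.002,-0.01,0],[-0.008,0.002,-0.01,0],[-0.016,0.002,-0.01,0],[-0.016,0.002,-0.0055,0],[-0.015,-0.005,-0.005,0],[-0.015,-0.0125,-0.005,0],[-0.0145,-0.02,-0.0045,0],[-0.013,-0.03,-0.0045,0],[-0.012,-0.04,-0.004,0],[-0.012,-0.0475,-0.0036,0],[-0.012,-0.057,-0.0033,0],[-0.012,-0.066,-0.003,0],[-0.012,-0.072,-0.0025,0],[-0.012,-0.0775,-0.0025,0],[-0.012,-0.0775,-0.0025,0]],
  ],
)

```text
t: 21.25
tcp_pos: [0.5461, -0.0175, 0.0276]
tool_rot: [0.749, -0.663, 0.01, -0.017]
force: [-0.4, -0.6, 0.4]
finger_gap: 0.282
```

```bash
python3 - <<'E'
from h import *
plan(TT(-5,93,27.5),JAW); print(inv(manip.sense()['tcp_pos']))
s=snap('scene','d3',crop=(180,130,310,240),scale=5)
s=snap('top','d3t',crop=(210,165,330,265),scale=5.5)
E
```

```text
t 21.25 tcp [ 0.5461 -0.0175  0.0276] jaw -83.0 q6 1.17 F [-0.4 -0.6  0.4] gap 0.282 | shift [ 0.0001 -0.0236  0.001 ] turn 0.19453661032758873
[-28.64961048  93.06993391]
```

View pics/d3.png

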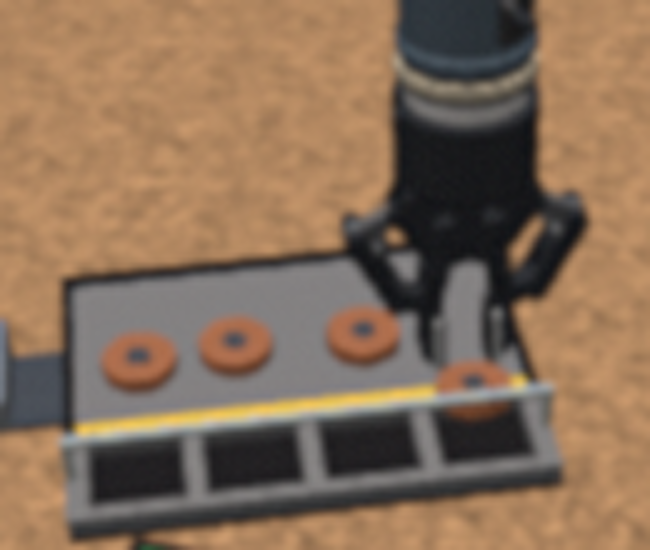

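View pics/d3t.png

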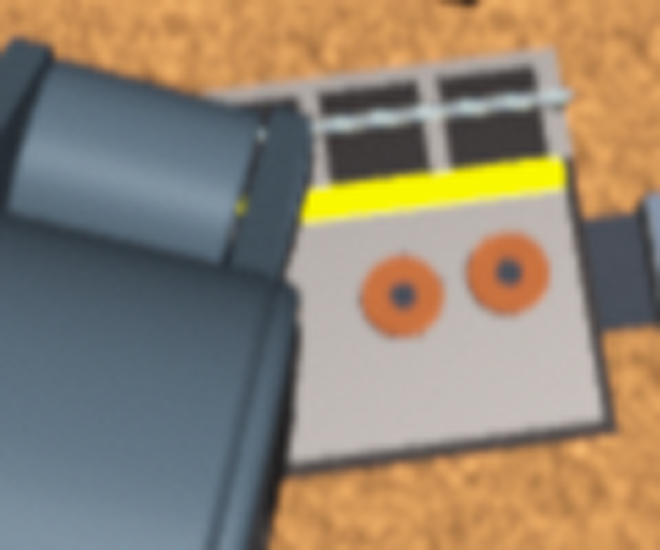

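```bash
python3 - <<'E'
from h import *
s=manip.snapshot('scene')
print(inv(ray(s,180+473/5-.4,130+381/5-.4,.026)))
# check calibration via other discs top dots
for u in [(138,356),(235,341),(362,329)]: print(inv(ray(s,180+u[0]/5-.4,130+u[1]/5-.4,.024)))
E
```

```text
[-1.32614493 95.10327081]
[-52.9767859 -85.0810034]
[-57.04537887 -30.47195498]
[-55.92727776  41.55876455]
```

The disc sits on the lip at tray (-1, 94), centred on pocket 4. I push it over.

Emit:
move_arm(
  deltas=[
    [[0,-0.004,0,0],[0,-0.008,0,0],[0,-0.012,0.0005,0],[0,-0.016,0.0005,0],[0,-0.02,0.0005,0],[0,-0.024,0.001,0],[0,-0.026,0.001,0],[0,-0.026,0.001,0]],
  ],
)

```text
t: 22.07
tcp_pos: [0.5714, -0.0143, 0.0275]
tool_rot: [0.749, -0.663, 0.01, -0.017]
force: [-1.2, -0.9, -1.2]
finger_gap: 0.28
```

```bash
python3 - <<'E'
from h import *
plan(TT(-5,93,27.5),JAW); print(inv(manip.sense()['tcp_pos']))
s=snap('scene','d4',crop=(180,130,310,240),scale=5)
E
```

```text
t 22.07 tcp [ 0.5714 -0.0143  0.0275] jaw -83.0 q6 1.19 F [-1.2 -0.9 -1.2] gap 0.280 | shift [ 0.0002  0.0018 -0.0001] turn 0.18620539281994297
[-3.16742087 93.15706991]
```

View pics/d4.png

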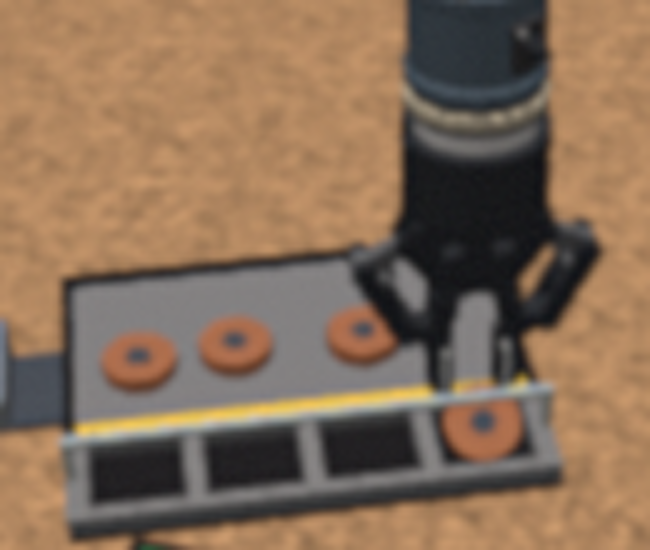

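The disc has tipped into pocket 4 (dot at (483,422)) but may still rest on the lip. I push 4 mm more.

Emit:
move_arm(
  deltas=[
    [[0,-0.002,0,0],[0,-0.004,0,0],[0,-0.004,0,0],[0,-0.004,0,0]],
  ],
)

```text
t: 22.45
tcp_pos: [0.5751, -0.0138, 0.0276]
tool_rot: [0.749, -0.663, 0.01, -0.017]
force: [-0.2, 0.6, 0.1]
finger_gap: 0.281
```

```bash
python3 - <<'E'
from h import *
plan(TT(-5,93,27.5),JAW); print(inv(manip.sense()['tcp_pos']))
s=snap('scene','d5',crop=(250,180,310,240),scale=9)
E
```

```text
t 22.45 tcp [ 0.5751 -0.0138  0.0276] jaw -83.0 q6 1.19 F [-0.2  0.6  0.1] gap 0.281 | shift [ 0.0002  0.0056 -0.0001] turn 0.18639186182258527
[ 0.56426214 93.21895996]
```

View pics/d5.png

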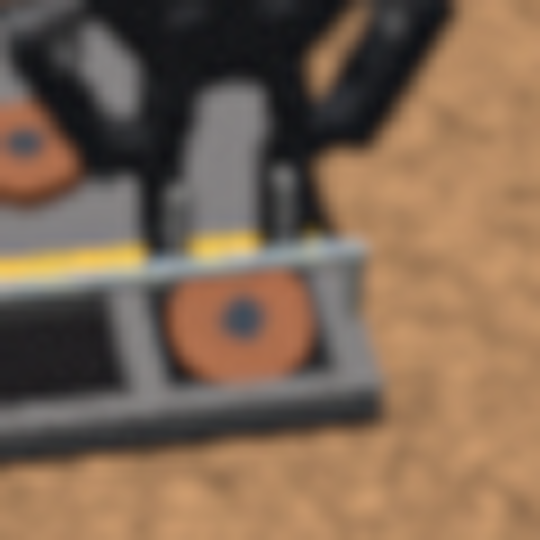

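```bash
python3 - <<'E'
from h import *
s=manip.snapshot('scene')
f=lambda p:((np.array(proj(s,TT(*p)))-[250,180]+.4)*9).round(0)
for c in (22,25,28): print(c,f((c,93,14)),f((c+21,93,14)),f((c-21,93,14)),f((c,72,14)),f((c,114,14)))
print('pocket wall', f((50,93,17)),f((50,67,17)),f((50,119,17)))
E
```

```text
22 [228. 318.] [241. 367.] [215. 271.] [159. 326.] [297. 310.]
25 [230. 325.] [243. 374.] [217. 277.] [161. 333.] [299. 317.]
28 [232. 332.] [245. 382.] [219. 284.] [162. 340.] [301. 324.]
pocket wall [246. 377.] [159. 387.] [333. 367.]
```

The disc still looks tilted: centre to front edge is 67 px, against about 50 when flat. Its rear probably leans on the fingers, so I back off.

Emit:
move_arm(
  deltas=[
    [[0,0.005,0,0],[0,0.015,0,0],[0,0.025,-0.005,0],[0,0.03,-0.03,0],[0,0.04,-0.06,0],[0,0.04,-0.06,0]],
  ],
)

```text
t: 23.05
tcp_pos: [0.5325, -0.0196, 0.0899]
tool_rot: [0.749, -0.663, 0.012, -0.017]
force: [0.6, -0.4, 0.5]
finger_gap: 0.277
```

```bash
python3 - <<'E'
from h import *
plan(TT(-5,93,27.5),JAW); print(inv(manip.sense()['tcp_pos']))
s=snap('scene','d6',crop=(250,180,310,240),scale=9)
E
```

```text
t 23.05 tcp [ 0.5325 -0.0196  0.0899] jaw -83.0 q6 1.17 F [ 0.6 -0.4  0.5] gap 0.277 | shift [-0.     -0.0349  0.0639] turn 0.1749703946066461
[-42.489086    92.51654771]
```

View pics/d6.png

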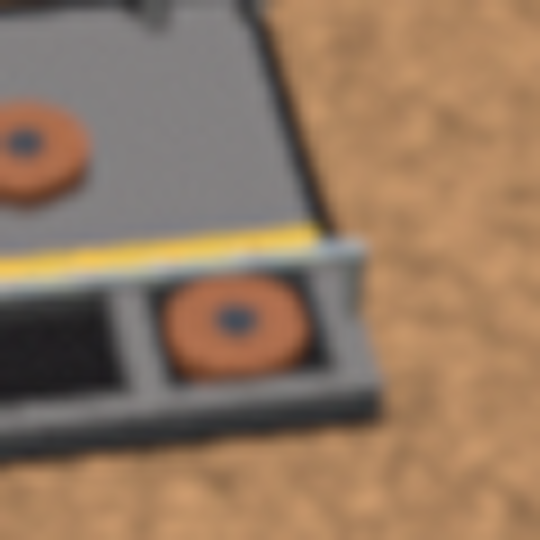

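The disc now lies flat in pocket 4. Next is the disc at y≈40, for pocket 3.

```bash
python3 - <<'E'
from h import *
way([(-70,75,90),(-105,40.5,90),(-105,40.5,27.5),(-85,40,27.5),(-70,37,27.5),(-50,32,27.5),(-30,31,27.5),(-1,31,27.5),(-45,31,90)])
E
```

```text
(-70, 75, 90) [ 0.0173  0.028  -0.0027]
(-105, 40.5, 90) [ 0.0517  0.0631 -0.0043]
(-105, 40.5, 27.5) [0.0521 0.0657 0.0581]
(-85, 40, 27.5) [0.0526 0.0457 0.0589]
(-70, 37, 27.5) [0.0557 0.0307 0.0595]
(-50, 32, 27.5) [0.0607 0.0107 0.0603]
(-30, 31, 27.5) [ 0.0618 -0.0092  0.0612]
(-1, 31, 27.5) [ 0.0619 -0.0382  0.0624]
(-45, 31, 90) [ 0.0614  0.0032 -0.0019]
```

Emit:
move_arm(
  deltas=[
    [[0.017,0.028,-0.003,0],[0.045,0.055,-0.004,0],[0.052,0.063,0.01,0],[0.052,0.0645,0.035,0],[0.052,0.0655,0.055,0],[0.052,0.0655,0.058,0],[0.0525,0.056,0.0585,0],[0.0525,0.046,0.059,0],[0.0545,0.038,0.0592,0],[0.0565,0.03,0.0595,0],[0.0585,0.021,0.06,0],[0.061,0.011,0.0603,0],[0.062,0.003,0.0607,0],[0.062,-0.005,0.061,0],[0.062,-0.009,0.0612,0],[0.062,-0.009,0.0612,0]],
  ],
)

```text
t: 24.43
tcp_pos: [0.5532, -0.0795, 0.0277]
tool_rot: [0.749, -0.663, 0.012, -0.018]
force: [-0.7, 0.3, 0.5]
finger_gap: 0.28
```

```bash
python3 - <<'E'
from h import *
plan(TT(-5,31,27.5),JAW); print(inv(manip.sense()['tcp_pos']))
s=snap('scene','e1',crop=(180,130,310,240),scale=5)
E
```

```text
t 24.43 tcp [ 0.5532 -0.0795  0.0277] jaw -83.0 q6 1.06 F [-0.7  0.3  0.5] gap 0.280 | shift [-0.0003 -0.024   0.0013] turn 0.1946521620797057
[-29.00400671  30.62727371]
```

View pics/e1.png

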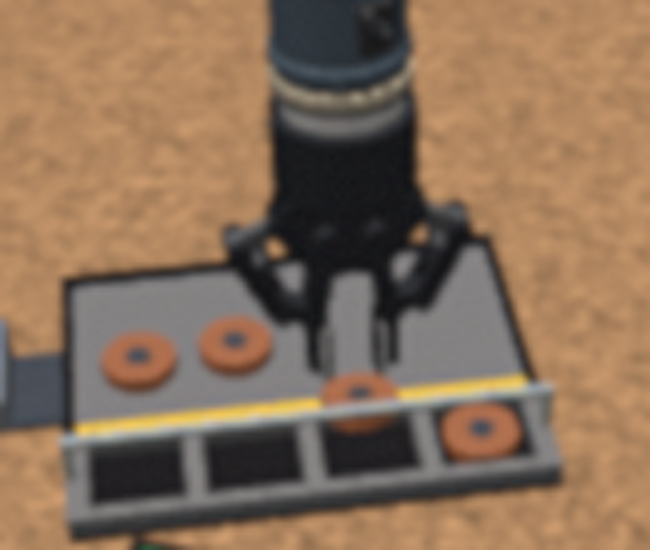

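The disc is centred before pocket 3 at (358,396). I push it over and retract.

Emit:
move_arm(
  deltas=[
    [[0,-0.004,0,0],[0,-0.008,0,0],[0,-0.012,0.0005,0],[0,-0.016,0.0005,0],[0,-0.02,0.001,0],[0,-0.024,0.001,0],[0,-0.028,0.001,0],[0,-0.029,0.001,0],[0,-0.029,0.001,0],[0,-0.02,0.001,0],[0,-0.005,0,0],[0,0.005,-0.01,0],[0,0.012,-0.04,0],[0,0.012,-0.06,0],[0,0.012,-0.06,0]],
  ],
)

```text
t: 25.73
tcp_pos: [0.539, -0.0823, 0.0909]
tool_rot: [0.748, -0.663, 0.015, -0.019]
force: [0.9, -0.7, 0.1]
finger_gap: 0.281
```

```bash
python3 - <<'E'
from h import *
plan(TT(-5,31,27.5),JAW); print(inv(manip.sense()['tcp_pos']))
s=snap('scene','e2',crop=(180,130,310,240),scale=5)
way([(-70,0,90),(-108,-31,90),(-108,-31,27.5),(-88,-31,27.5),(-30,-31,27.5),(-1,-31,27.5)])
E
```

```text
t 25.73 tcp [ 0.539  -0.0823  0.0909] jaw -83.1 q6 1.05 F [ 0.9 -0.7  0.1] gap 0.281 | shift [-0.0013 -0.0353  0.0652] turn 0.14394887880024498
[-43.40238874  29.50296136]
(-70, 0, 90) [ 0.0296  0.0265 -0.0018]
(-108, -31, 90) [ 0.0605  0.0645 -0.0036]
(-108, -31, 27.5) [0.0607 0.0674 0.0588]
(-88, -31, 27.5) [0.0608 0.0474 0.0597]
(-30, -31, 27.5) [ 0.0609 -0.0105  0.0624]
(-1, -31, 27.5) [ 0.061  -0.0395  0.0638]
```

View pics/e2.png

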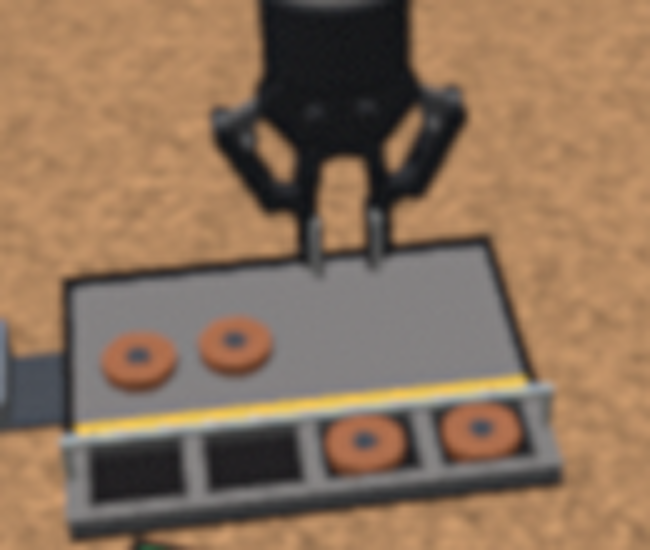

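Pocket 3's disc is flat too. Next is disc y≈-32, for pocket 2.

Emit:
move_arm(
  deltas=[
    [[0.03,0.027,-0.002,0],[0.05,0.055,-0.003,0],[0.061,0.066,0.01,0],[0.061,0.0665,0.035,0],[0.061,0.067,0.055,0],[0.061,0.0675,0.0588,0],[0.061,0.057,0.0593,0],[0.061,0.047,0.0597,0],[0.061,0.037,0.06,0],[0.061,0.028,0.0605,0],[0.061,0.019,0.061,0],[0.061,0.01,0.0614,0],[0.061,0.002,0.0618,0],[0.061,-0.006,0.0622,0],[0.061,-0.0105,0.0624,0],[0.061,-0.0105,0.0624,0]],
  ],
)

```text
t: 27.12
tcp_pos: [0.5607, -0.1409, 0.0277]
tool_rot: [0.749, -0.663, 0.015, -0.019]
force: [-0.6, -0.3, 1.2]
finger_gap: 0.282
```

```bash
python3 - <<'E'
from h import *
plan(TT(-5,-31,27.5),JAW); print(inv(manip.sense()['tcp_pos']))
s=snap('scene','f1',crop=(180,130,310,240),scale=5)
E
```

```text
t 27.12 tcp [ 0.5607 -0.1409  0.0277] jaw -83.0 q6 0.96 F [-0.6 -0.3  1.2] gap 0.282 | shift [-0.0002 -0.0238  0.0013] turn 0.18143257442659433
[-28.8015665  -31.23197171]
```

View pics/f1.png

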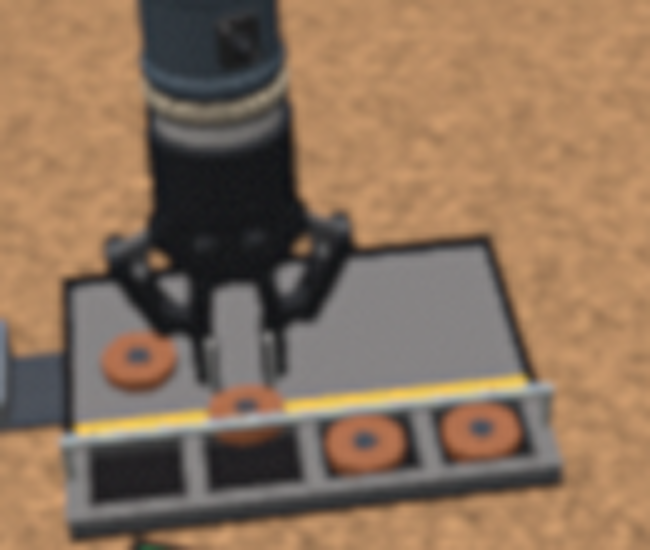

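Lined up before pocket 2 at (247,408).

Emit:
move_arm(
  deltas=[
    [[0,-0.004,0,0],[0,-0.008,0,0],[0,-0.012,0.0005,0],[0,-0.016,0.0005,0],[0,-0.02,0.001,0],[0,-0.024,0.001,0],[0,-0.028,0.001,0],[0,-0.029,0.001,0],[0,-0.029,0.001,0],[0,-0.02,0.001,0],[0,-0.005,0,0],[0,0.005,-0.01,0],[0,0.012,-0.04,0],[0,0.012,-0.06,0],[0,0.012,-0.06,0]],
  ],
)

```text
t: 28.42
tcp_pos: [0.5464, -0.1439, 0.091]
tool_rot: [0.748, -0.663, 0.018, -0.019]
force: [-0.1, -0.3, -0.6]
finger_gap: 0.277
```

```bash
python3 - <<'E'
from h import *
plan(TT(-5,31,27.5),JAW); print(inv(manip.sense()['tcp_pos']))
s=snap('scene','f2',crop=(180,130,310,240),scale=5)
way([(-70,-60,90),(-105,-86,90),(-105,-86,27.5),(-85,-87,27.5),(-70,-89,27.5),(-50,-93,27.5),(-30,-93,27.5),(-1,-93,27.5)])
E
```

```text
t 28.42 tcp [ 0.5464 -0.1439  0.091 ] jaw -83.1 q6 0.95 F [-0.1 -0.3 -0.6] gap 0.277 | shift [-0.0636 -0.0351  0.0654] turn 0.11619350529451822
[-43.42014981 -32.55575034]
(-70, -60, 90) [ 0.0277  0.0264 -0.0018]
(-105, -86, 90) [ 0.0536  0.0614 -0.0036]
(-105, -86, 27.5) [0.0536 0.0646 0.0588]
(-85, -87, 27.5) [0.0546 0.0446 0.0598]
(-70, -89, 27.5) [0.0566 0.0297 0.0606]
(-50, -93, 27.5) [0.0607 0.0097 0.0617]
(-30, -93, 27.5) [ 0.0607 -0.0103  0.0627]
(-1, -93, 27.5) [ 0.0608 -0.0392  0.0642]
```

View pics/f2.png

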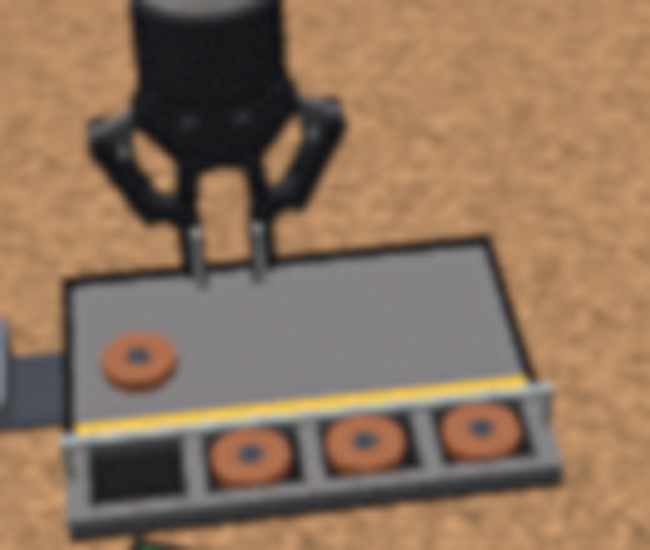

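Three are in. The last disc, y≈-86.5, goes to pocket 1.

Emit:
move_arm(
  deltas=[
    [[0.028,0.026,-0.002,0],[0.05,0.055,-0.003,0],[0.0536,0.0625,0.01,0],[0.0536,0.0635,0.035,0],[0.0536,0.0645,0.055,0],[0.0536,0.0646,0.0588,0],[0.0536,0.055,0.0593,0],[0.0546,0.045,0.0598,0],[0.0556,0.037,0.0602,0],[0.0568,0.029,0.0606,0],[0.059,0.02,0.0611,0],[0.0607,0.01,0.0617,0],[0.061,0.002,0.062,0],[0.061,-0.006,0.0625,0],[0.061,-0.0103,0.0627,0],[0.061,-0.0103,0.0627,0]],
  ],
)

```text
t: 29.8
tcp_pos: [0.5682, -0.2027, 0.0278]
tool_rot: [0.749, -0.663, 0.018, -0.019]
force: [-0.4, -0.4, -0.0]
finger_gap: 0.28
```

```bash
python3 - <<'E'
from h import *
plan(TT(-5,-93,27.5),JAW); print(inv(manip.sense()['tcp_pos']))
s=snap('scene','g1',crop=(150,130,280,240),scale=5)
E
```

```text
t 29.80 tcp [ 0.5682 -0.2027  0.0278] jaw -83.0 q6 0.87 F [-0.4 -0.4 -0. ] gap 0.280 | shift [-0.0004 -0.0237  0.0016] turn 0.17035491318983986
[-28.74225308 -93.43499991]
```

View pics/g1.png

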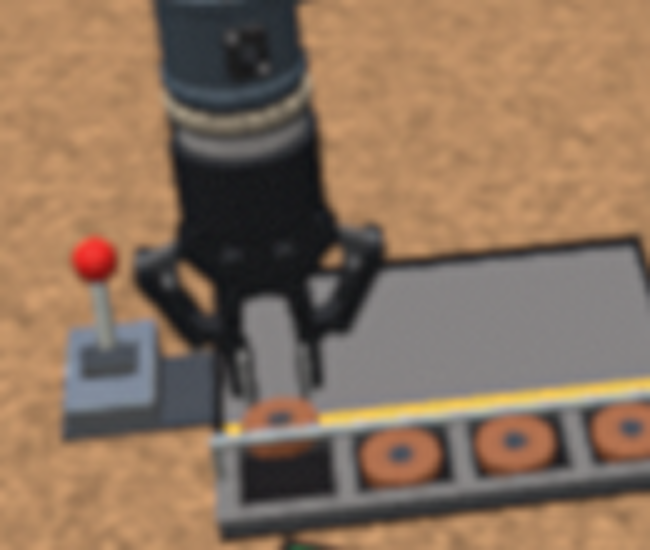

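Emit:
move_arm(
  deltas=[
    [[0,-0.004,0,0],[0,-0.008,0,0],[0,-0.012,0.0005,0],[0,-0.016,0.0005,0],[0,-0.02,0.001,0],[0,-0.024,0.001,0],[0,-0.028,0.001,0],[0,-0.029,0.001,0],[0,-0.029,0.001,0],[0,-0.02,0.001,0],[0,-0.005,0,0],[0,0.005,-0.01,0],[0,0.03,-0.04,0],[0,0.06,-0.08,0],[0,0.09,-0.12,0],[0,0.09,-0.15,0],[0,0.09,-0.15,0],[0,0.09,-0.15,0]],
  ],
)

```text
t: 31.35
tcp_pos: [0.4707, -0.2155, 0.176]
tool_rot: [0.748, -0.663, 0.021, -0.02]
force: [0.2, -0.6, 0.4]
finger_gap: 0.283
```

```bash
python3 - <<'E'
from h import *
plan(TT(-140,-185,180),JAW); print(inv(manip.sense()['tcp_pos']))
s=snap('scene','g2',crop=(150,130,310,240),scale=5)
s=snap('top','g3',crop=(70,150,370,270),scale=2.6)
E
```

```text
t 31.35 tcp [ 0.4707 -0.2155  0.176 ] jaw -83.1 q6 0.75 F [ 0.2 -0.6  0.4] gap 0.283 | shift [ 0.0904  0.0128 -0.0042] turn 0.05502395138614702
[-127.07440811  -94.62738345]
```

View pics/g2.png

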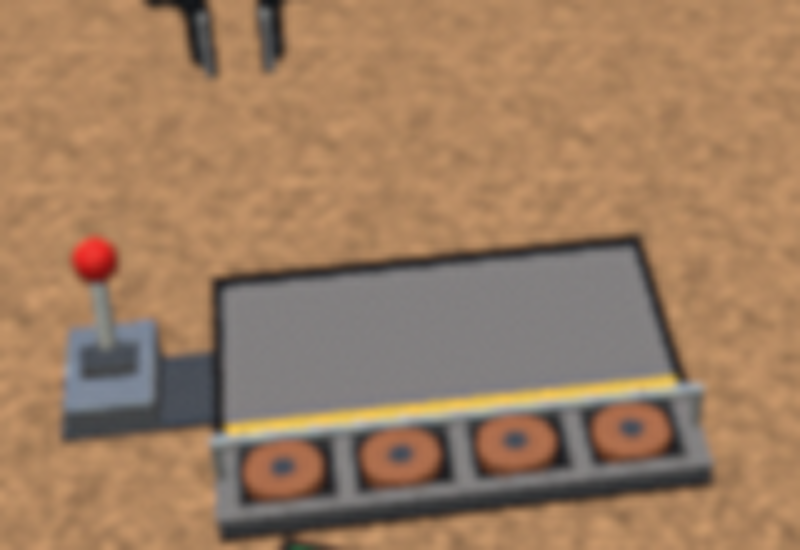

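View pics/g3.png

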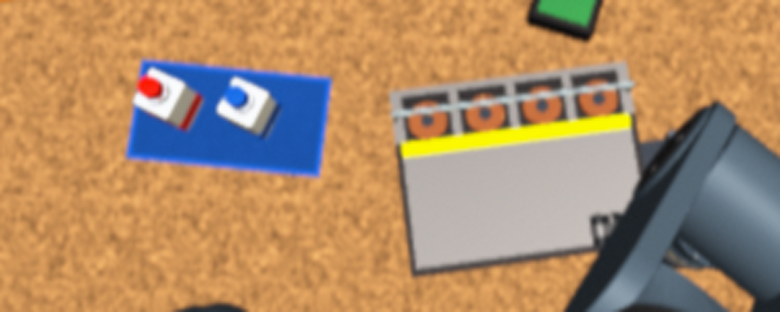

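All four discs lie flat, one per pocket, and both bottles stand on the mat. Now the clamp lever: I approach behind the ball with the gripper shut.

```bash
python3 - <<'E'
from h import *
way([(-140,-185,170),(-140,-185,74),(-110,-185,74),(-85,-185,76),(-60,-185,77),(-52,-185,75)])
E
```

```text
(-140, -185, 170) [0.0916 0.0129 0.0024]
(-140, -185, 74) [0.0915 0.018  0.0983]
(-110, -185, 74) [ 0.0915 -0.0119  0.0999]
(-85, -185, 76) [ 0.0916 -0.037   0.0992]
(-60, -185, 77) [ 0.0916 -0.062   0.0996]
(-52, -185, 75) [ 0.0916 -0.0699  0.102 ]
```

Emit:
move_arm(
  deltas=[
    [[0.03,0.01,0,0],[0.06,0.013,0,0],[0.09,0.013,0.002,0],[0.092,0.014,0.03,0],[0.092,0.016,0.06,0],[0.092,0.018,0.09,0],[0.092,0.018,0.098,0],[0.092,0.018,0.098,0],[0.092,0.018,0.098,0]],
  ],
  gripper=0,
)

```text
t: 32.2
tcp_pos: [0.4686, -0.3068, 0.0734]
tool_rot: [0.748, -0.663, 0.017, -0.02]
force: [0.4, 0.5, 0.7]
finger_gap: -0.001
```

```bash
python3 - <<'E'
from h import *
plan(TT(-140,-185,74),JAW); print(inv(manip.sense()['tcp_pos']))
s=snap('scene','h1',crop=(130,100,290,210),scale=5)
way([(-110,-185,74),(-85,-185,76),(-60,-185,76),(-52,-185,75)])
E
```

```text
t 32.20 tcp [ 0.4686 -0.3068  0.0734] jaw -83.0 q6 0.60 F [0.4 0.5 0.7] gap -0.001 | shift [-0.      0.     -0.0006] turn 0.15341251927213762
[-139.92942786 -185.02713974]
(-110, -185, 74) [-0.0007 -0.0293  0.0022]
(-85, -185, 76) [-0.0006 -0.0544  0.0015]
(-60, -185, 76) [-0.0005 -0.0793  0.0029]
(-52, -185, 75) [-0.0005 -0.0873  0.0043]
```

View pics/h1.png

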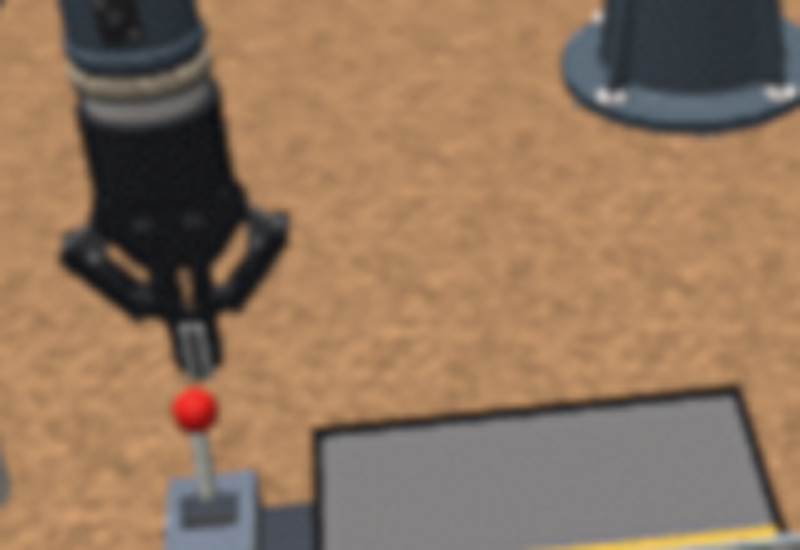

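Aligned behind the ball at (193,408). I push +x slowly.

Emit:
move_arm(
  deltas=[
    [[0,-0.008,0.001,0],[0,-0.016,0.0015,0],[0,-0.024,0.002,0],[0,-0.031,0.002,0],[0,-0.038,0.002,0],[0,-0.045,0.0015,0],[0,-0.052,0.0015,0],[0,-0.059,0.002,0],[0,-0.066,0.002,0],[0,-0.072,0.0025,0],[0,-0.077,0.003,0],[0,-0.081,0.003,0],[0,-0.081,0.003,0]],
  ],
)

```text
t: 33.33
tcp_pos: [0.5506, -0.2975, 0.0757]
tool_rot: [0.749, -0.663, 0.019, -0.02]
force: [-0.2, 0.4, -1.5]
finger_gap: 0.001
```

```bash
python3 - <<'E'
from h import *
plan(TT(-52,-185,75),JAW); print(inv(manip.sense()['tcp_pos']))
s=snap('scene','h2',crop=(130,100,290,210),scale=5)
E
```

```text
t 33.33 tcp [ 0.5506 -0.2975  0.0757] jaw -83.0 q6 0.72 F [-0.2  0.4 -1.5] gap 0.001 | shift [-0.0005 -0.0054  0.001 ] turn 0.17585728918788845
[ -57.48801112 -185.49373157]
```

View pics/h2.png

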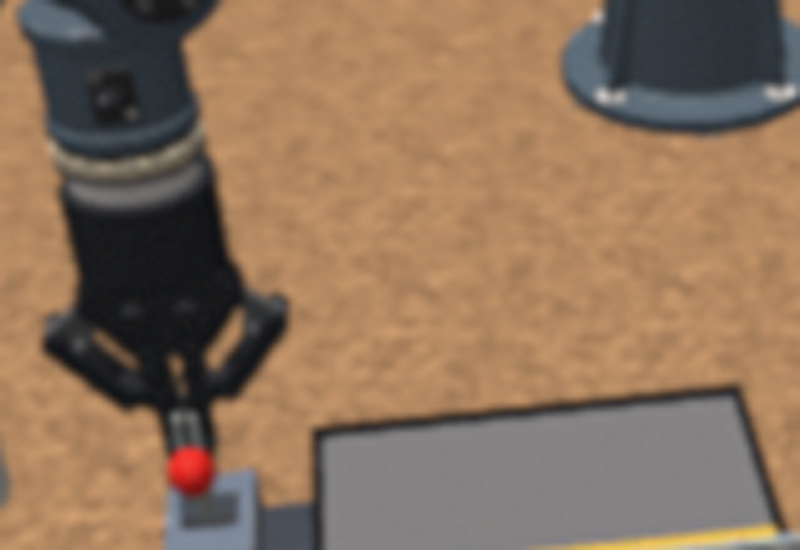

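Continue until the stop shows as force.

Emit:
move_arm(
  deltas=[
    [[0,-0.003,0.0005,0],[0,-0.006,0.001,0],[0,-0.006,0.001,0]],
  ],
)

```text
t: 33.63
tcp_pos: [0.5538, -0.2969, 0.075]
tool_rot: [0.749, -0.662, 0.016, -0.018]
force: [-6.2, -2.5, 3.0]
finger_gap: 0.002
```

Emit:
move_arm(
  deltas=[
    [[0,-0.002,0,0],[0,-0.004,0,0],[0,-0.004,0,0]],
  ],
)

```text
t: 33.88
tcp_pos: [0.5539, -0.2969, 0.075]
tool_rot: [0.75, -0.661, 0.013, -0.016]
force: [-10.6, -3.3, 4.9]
finger_gap: 0.003
```

It reached the stop at tray TCP x≈-54, where -55 was predicted for 1.0 rad. I back off and clear the scene.

Emit:
move_arm(
  deltas=[
    [[0,0.005,0,0],[0,0.02,0,0],[0,0.04,0,0],[0,0.07,0,0],[0,0.09,-0.03,0],[0,0.1,-0.07,0],[0,0.1,-0.11,0],[0,0.1,-0.15,0],[0,0.1,-0.15,0],[0,0.1,-0.15,0]],
  ],
)

```text
t: 34.72
tcp_pos: [0.4502, -0.3118, 0.224]
tool_rot: [0.749, -0.662, 0.017, -0.015]
force: [-0.4, 0.6, -0.7]
finger_gap: 0.0
```

```bash
python3 - <<'E'
from h import *
plan(TT(-52,-185,75),JAW)
s=snap('scene','i1',scale=1.5)
s=snap('scene','i2',crop=(150,150,310,260),scale=5)
for a in (.4,.5,.6): print(a,((np.array(proj(s,TT(-60+60*np.sin(a),-185,26+60*np.cos(a))))-[150,150])*5).round())
E
```

```text
t 34.72 tcp [ 0.4502 -0.3118  0.224 ] jaw -82.9 q6 0.60 F [-0.4  0.6 -0.7] gap 0.000 | shift [-0.003  -0.0999  0.1537] turn 0.3168469491017163
0.4 [ 85. 213.]
0.5 [ 86. 224.]
0.6 [ 86. 235.]
```

View pics/i1.png

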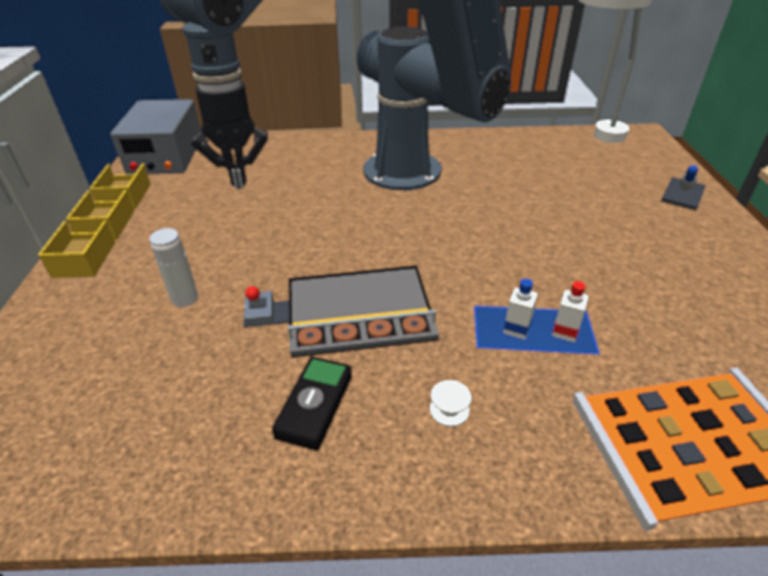

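View pics/i2.png

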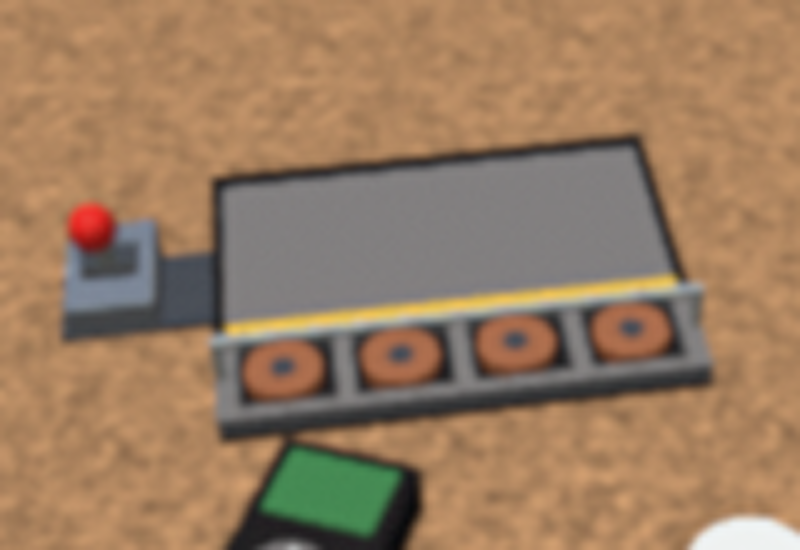

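The lever ball at (92,227) fits 0.5 rad past vertical, which is the clamped end. The discs are flat, the bottles stand on the mat, the bystanders are unmoved and the arm is clear. I hand in.

```bash
python3 -c "
from station import manip
print(manip.sign_off())"
```

```text
the job is handed in; nothing more can be done
None
```

The bench is ready and the job was handed in at about 35 s of the 208 s allowed; the sign-off gave no verdict.

- **Bottles:** I gripped each one by the end of its cap, let it swing down in the loose grip and set it upright on the blue mat. Bottle 1 leaned about 8° before I released it, so I corrected it; it stood by itself after release.
- **Discs:** All four were there. I pushed each over the yellow lip without picking it up. The disc in pocket 4 first leaned on the fingers and dropped flat when they backed off. I saw no disc knocked aside and no slackening of the grip.
- **Clamp lever:** I swung it last, until it met its stop at about 11 N.

**Last checks:** The final pictures show both bottles standing on the mat and one disc flat in each pocket. The lever ball is where the fully clamped position puts it, to within about 6 pixels in the enlarged picture (1 camera pixel). The reel, meter and spray can look unmoved, and the arm was clear of everything. No check failed. Small disagreements remained: positions read from the two cameras differed by 1–3 mm, and the tool had drifted about 2–3° off vertical.

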